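# Wind out the roller press and clear the dies

## Task

The engraved dies have just been proofed and the bed of the roller press has stopped with them under the roller. Wind the bed out to its stop by pushing the spokes of the star wheel round; then lift the clamp bar right up, slide every die out from beneath it and lay them all flat on the floor of the wooden tray, none on top of another. Fold the clamp bar down on the empty bed and only then wind the bed all the way back in, moving the bed by the wheel alone, never by hand, and leaving the other things on the table where they are.

Things in the scene. Friction and masses are not known exactly. Their poses are not given: they have to be found in the camera images.
- press: grey bench roller press, fixed; origin on the table under the middle of its roller. Own axes: x along the roller (star wheel on the +x side), y the way the bed runs, z up. Cheeks: outer faces at x = +-107 mm, 85 mm long (y), 177 mm high, black knobs on top up to 204 mm, a tie beam between. Roller 60 mm dia, axis 129 mm up
- bed: aluminium bed, 165 mm wide (x), 360 long, 11 thick; origin on its top face (90 mm above the table), 160 mm from its +y end; axes as the press's. The wheel drives it to +y, 30 mm per rad: origin at y = -60 mm in the press's axes at wheel 0, +120 mm at 6.0. Roller clears the bed by 9 mm. A stop strip 6.5 mm high at y = 140 to 152 mm lies beyond the dies' +y ends
- star_wheel (a joint): angle of the star wheel, rad: 0 with the bed right in, 6.0 at the stop with it fully out (+y); starts between 0 and 0.8. Grows when the top spokes are pushed towards the press's -y (the bed then runs the other way, +y, as the roller rolls on it); pushed the other way it winds the bed back in. Stays where left; needs about 0.4 N m
- hub (a point): centre of the star wheel's hub, on its axis (along the press's x), 132 mm to +x of the press's origin and 129 mm up; hub 48 mm dia
- spoke_1 (a point): centre of the black ball (22 mm dia) on the end of spoke 1. Four steel spokes 12 mm thick, 90 degrees apart, in one upright plane through the hub; ball centres 99 mm from the axis. The nearest thing to that plane is the press's cheek, 25 mm to -x of it
- spoke_2 (a point): ball of spoke 2, as spoke 1
- spoke_3 (a point): ball of spoke 3, as spoke 1
- spoke_4 (a point): ball of spoke 4, as spoke 1
- clamp_bar (a joint): angle of the clamp bar, rad: 0 down on the dies, 1.3 right up (its stop). Stiff hinge, about 0.25 N m: stays where left
- bar_hinge (a point): middle of the clamp bar's hinge line (along the press's x) at y = 150 mm on the bed, 12 mm above it. Steel bar 150 mm long (x), 8 mm thick, reaching 52 mm from the hinge to -y when down, its top face then 15.5 mm above the bed; it swings up and over towards +y
- bar_tab (a point): grip point of the red tab half way along the clamp bar: tab 14 mm thick (press's x), 20 mm wide (y), standing 30 mm up from the bar when down. The point is then 36 mm to -y of the hinge and 21.5 mm above it, 12 mm below the tab's top; it turns with the bar
- die_brass: brass die, flat plate 28 x 100 x 7 mm, 0.1 to 0.2 kg; origin at the centre of its underside, own y along its length, z up through the engraved face. Starts on the bed, length along y, its +y end 10 to 40 mm under the clamp bar. Dies lie side by side, 22 mm or more apart. Two or three dies are there (None if absent)
- die_copper: copper die, same size, same way
- die_zinc: silver-grey zinc die, same size, same way
- tray: loose open wooden tray with a blue lining, 226 (own x) x 150 (own y) x 20 mm high, walls 5 mm, floor 5 mm thick; origin at the centre of its underside, 0.7 kg
- loupe: black folding loupe, 42 mm square, 44 mm high; leave alone
- foil_roll: gold foil roll standing on end, 60 mm dia, 60 mm high; leave alone
- ink_tin: blue ink tin, 72 mm dia, 55 mm high; leave alone
- screwdriver: screwdriver lying on the table; leave alone
- tape_roll: roll of tape lying flat, 80 mm dia, 24 mm high; leave alone
- brush: brush lying on the table; leave alone
- ruler: steel rule 30 x 310 x 4 mm lying on the table; leave alone

How it is judged:
By the outcome, as a careful person would: the job done as asked, in the order asked, and still so for the second after the job is handed in, with the robot touching nothing.
Of die_brass, die_copper, die_zinc only 2 to 3 are there at a start; the rules pass over those that are not, and their reading is None.
At some moment in a run one of tray may be knocked a few centimetres aside while the robot is not near it.
Once in a run the grip may slacken for a moment while it holds something.
It also fails if it takes over 210 s, if anything falls off the work surface, if the arm or the gripper's body presses on something with over 40 N, if the wrist force passes 120 N, or if a joint passes its speed limit or range.

## Robot

A 6-joint arm with a two-finger parallel gripper is mounted at the origin on the work surface. World frame = base frame: x ahead of the robot, y to its left, z up, the work surface at z = 0. Lengths are in m, angles in rad, forces in N, time in s.
With the tool pointing down it reaches from about 0.35 to 0.975 m from the base axis. Payload 17.4 kg.
Tool frame: the origin (TCP) lies at the very end of the fingers, on their centre line; the grasp point (between the pads) lies 19 mm behind it; x points along the fingers, y is the direction in which the jaws open and shut, and the axes are right-handed (so a half turn about x gives the same grasp; the last joint's range is limited). The gripper opens to 85 mm and grips with 20 to 120 N. Pads are 22 mm wide; open, the fingers measure 114 mm over their backs; the gripper's body (76 mm by 85 mm) begins 54 mm behind the grasp point. The pads swing forward as they close: fully open they stand 13 mm farther back than shut.
Start: joints at [1.128, 0.116, 1.442, -0, 1.584, -0.038], TCP at [0.266, 0.62, 0.231] pointing down, gripper open.
Joint ranges: [-2.83, 2.83], [-0.83, 2.19], [0.07, 2.5], [-1.14, 4.28], [0.01, 3], [-2.97, 2.97]. Speed limits (rad/s): [1.89, 1.89, 2.22, 3.14, 3.14, 3.14].

## Interface

Orientations are given as a unit quaternion [x, y, z, w].
In Python, from bench import ctrl gives the robot as it stands.
- The arm moves only by the tool apply_moves, never from a script. Its argument "rows" is a list of rows, each a list of 3 entries, a list of its own where there are three numbers: the turn, a rotation vector about the world's x, y, z in degrees, then the shift along the world's x, y, z in mm, then the closure, from -1 (fully open) to 1 (shut), so that 0 is half open. A call has 1 to 5 rows; each row shifts and turns the commanded pose from where the row before left it; what a row does not reach is not made up. A row lasts 1/12 s, in which the tool goes at most 41.7 mm and 7.16 degrees, less where a joint would pass 70% of its speed; a pose out of reach is approached as far as the arm can. A call is refused whole if a number of a shift passes 41.7 or a number of a turn 7.16, either way. A call with a gripper value outside its range is refused whole. The fingers move at their own pace and stop on an object; "force" is the grip in N (left out, the last holds). Time passes only in rows, so rows that do not move let the fingers close. It gives the time, the measured TCP pose, the force and the opening at its end, in the units of the state.
- ctrl.observe(): the state, without advancing time (a new reading comes with each control period).
- ctrl.read_camera(name): name is "side" or "top"; returns a dict with "pixels" (400x640x3 uint8, blue, green, red), "range_z" (400x640 float32, m along the optical axis (not along the pixel's ray), 0 where there is no reading), "fx", "fy", "cx", "cy" (pixels), "cam_to_world" (4x4, takes a point from camera to world coordinates). Camera axes: x right, y up, looking along -z (the intrinsics and any distortion apply to the point x, -y, -z); pixel columns grow to the right and rows downward; lengths in m; the calibration is good to about 2 mm. A picture is of the moment at which its call begins.
- ctrl.sign_off(): hands the job in, once; it reports no verdict.
The state is a dict: "clock": time; "joint_pos": joint angles; "qd": joint speeds; "joint_efforts": joint torques, N m; "tcp_pos": TCP position; "tcp_rot": TCP orientation; "contact_force": force on the tool from outside, world axes, zero at the start; "wrist_torque": the same for the moment, N m; "finger_gap": finger opening in m.
Only numpy, scipy, OpenCV 4.12 (cv2) and the standard library are available. Lean on these libraries where they do the work, as an engineer would, in place of code of your own. Each camera call takes 0.05 s, during which the arm holds its last target. There are 200 camera calls.

## Working session

There is one attempt and no reset: what is moved stays moved. The work goes in short steps, Python scripts to look and compute and a tool call to move; the robot and the scene stay as the last step left them, time stands still between calls to the robot, and variables do not carry over. Pictures are saved under pics/ and viewed, about 12 in all and at most 16, crops included, and the job is handed in when it is done.

Besides the shell and the picture viewer there is one more tool, called as name([rows], argument=value, ...), one row to a line, values as JSON. apply_moves: Moves the arm, as the interface text tells. Its arguments: {"type":"object","properties":{"rows":{"type":"array"},"force":{"type":"number"}},"required":["rows"]}

```bash
ls; mkdir -p pics
cat > h.py <<'E'
import numpy as np, cv2
from bench import ctrl
def cam(n):
    c=ctrl.read_camera(n); return c
def pts(c):
    z=c["range_z"]; v,u=np.mgrid[0:400,0:640]
    p=np.stack([(u-c["cx"])/c["fx"]*z,-(v-c["cy"])/c["fy"]*z,-z,np.ones_like(z)],-1)
    P=p@np.array(c["cam_to_world"]).T
    P=P[...,:3]; P[z<=0]=np.nan; return P
def save(c,f,crop=None,s=1):
    im=np.ascontiguousarray(c["pixels"])
    if crop: a,b,d,e=crop; im=im[b:e,a:d]
    cv2.imwrite(f,cv2.resize(im,None,fx=s,fy=s,interpolation=cv2.INTER_CUBIC))
E
python3 - <<'E'
from h import *
o=ctrl.observe();print(o)
for n in("top","side"):
    c=cam(n); save(c,f"pics/{n}0.png"); print(n,{k:c[k] for k in c if k not in("pixels","range_z")})
    np.savez(f"{n}0.npz",P=pts(c),im=c["pixels"])
E
```

```text
pics
{'clock': 0.0, 'joint_pos': array([ 1.12818762e+00,  1.16480755e-01,  1.44223726e+00,  1.31235132e-05,
        1.58401676e+00, -3.77987292e-02]), 'qd': array([-6.67352900e-04,  2.45746660e-03, -5.31695476e-04, -4.26266031e-04,
       -8.46239135e-04, -8.70713165e-06]), 'joint_efforts': array([ 2.37884087e-03, -7.32000804e+01, -6.32490706e+01, -1.54056215e-05,
        6.62537714e-03,  2.16533249e-05]), 'tcp_pos': array([0.26576912, 0.62027508, 0.2305831 ]), 'tcp_rot': array([ 0.14175553,  0.69277233, -0.14253773,  0.69257119]), 'contact_force': array([ 0.17504575, -0.17431105, -0.6578218 ]), 'wrist_torque': array([ 0.01351754,  0.00346897, -0.02564153]), 'finger_gap': 0.08562761462712719}
top {'fx': 443.1704836203287, 'fy': 443.1704836203287, 'cx': 317.17335782648195, 'cy': 196.51205656271733, 'cam_to_world': array([[ 5.61436401e-04,  9.83193273e-01, -1.82566900e-01,
         2.33713546e-01],
       [-9.99951336e-01, -1.24619768e-03, -9.78634275e-03,
        -7.67529233e-02],
       [-9.84938081e-03,  1.82563510e-01,  9.83144727e-01,
         1.61658650e+00],
       [ 0.00000000e+00,  0.00000000e+00,  0.00000000e+00,
         1.00000000e+00]])}
side {'fx': 401.64940042392266, 'fy': 401.64940042392266, 'cx': 315.26232481410295, 'cy': 195.66866986408638, 'cam_to_world': array([[ 0.91592763,  0.24474526, -0.31808229,  0.15681906],
       [-0.40128655,  0.54511901, -0.73608041, -0.85886619],
       [-0.00675949,  0.80183853,  0.59750254,  0.78981823],
       [ 0.        ,  0.        ,  0.        ,  1.        ]])}
```

View pics/top0.png

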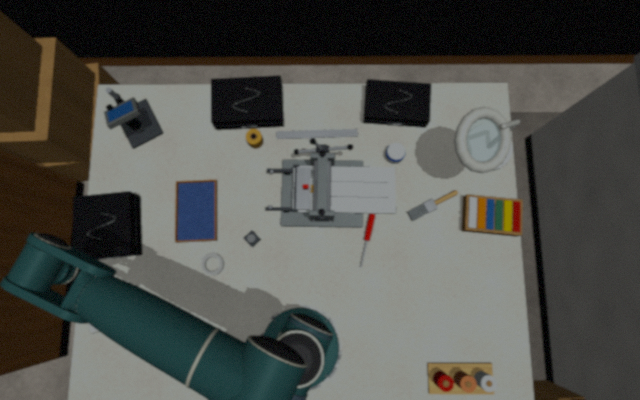

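View pics/side0.png

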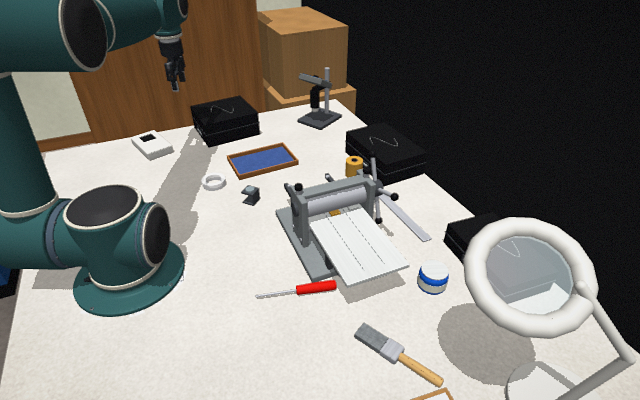

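The top view shows the press at about (320,190), with its star wheel on the far (+x) side at (322,150). The red tab is at (305,187), the tray at (196,210), and the bed's tail runs right (world -y). The press axes lie close to the world axes.

Run:
```python
from h import *
d=np.load("top0.npz");P=d["P"];im=d["im"].astype(int)
c=im[130:240,260:405];s=cv2.resize(c.astype(np.uint8),None,fx=5,fy=5,interpolation=cv2.INTER_CUBIC);cv2.imwrite("pics/crop0.png",s)
hs=cv2.cvtColor(d["im"],cv2.COLOR_BGR2HSV)
def rep(n,m):
    q=P[m];q=q[~np.isnan(q).any(1)];print(n,len(q),q.min(0).round(3),q.max(0).round(3),np.median(q,0).round(4))
H,S,V=hs[...,0],hs[...,1],hs[...,2]
v,u=np.mgrid[0:400,0:640]
box=lambda a,b,c,d:(u>a)&(u<c)&(v>b)&(v<d)
m=box(170,170,225,250)&(H>100)&(H<130)&(S>100);rep("trayblue",m)
m2=box(165,165,230,250)&(P[...,2]>0.004)
q=np.argwhere(m)[:,::-1].astype(np.float32);print(cv2.minAreaRect(P[m][:,:2].astype(np.float32)))
z=P[...,2]
rep("bed",box(330,160,400,220)&(z>.08)&(z<.1))
r=P[box(330,160,400,220)&(z>.08)&(z<.1)][:,:2].astype(np.float32);print(cv2.minAreaRect(r))
r=P[box(270,140,370,240)&(z>.15)&(z<.185)];print("cheek/tie",cv2.minAreaRect(r[:,:2].astype(np.float32)))
rep("beam",box(270,140,370,240)&(z>.15))
rep("high",box(270,130,370,240)&(z>.185))
m=box(290,170,320,205)&((H<8)|(H>172))&(S>130);rep("red",m);print(P[m].round(3)[:12])
s=np.load("side0.npz");P2=s["P"]
m=(P2[...,0]>.3)&(P2[...,2]>.02)&(np.abs(P2[...,1])<.4)&(v>150)&(v<260)&(u>350)&(u<410)
cv2.imwrite("pics/crop1.png",cv2.resize(s["im"][140:290,260:440],None,fx=4,fy=4,interpolation=cv2.INTER_CUBIC))
# dark balls
for (n,PP,I,b) in(("top",P,d["im"],(290,130,365,170)),("side",P2,s["im"],(320,145,410,230))):
    g=I.max(2); mm=((g<60)&box(*b)).astype(np.uint8)
    k,l,st,ce=cv2.connectedComponentsWithStats(mm)
    for i in range(1,k):
        if st[i,4]>6: print(n,ce[i].round(1),st[i,4],np.nanmedian(PP[l==i],0).round(3))
```

```text
trayblue 1923 [ 0.379  0.319 -0.009] [0.586 0.456 0.017] [0.4793 0.3878 0.0052]
((0.4874577820301056, 0.3743559420108795), (0.23162944614887238, 0.08551876991987228), 22.84436798095703)
bed 2979 [ 0.438 -0.337  0.08 ] [ 0.636 -0.11   0.1  ] [ 0.5426 -0.2226  0.0898]
((0.5347636342048645, -0.22203731536865234), (0.22696857154369354, 0.19818171858787537), 88.6021728515625)
cheek/tie ((0.5679726600646973, -0.08494645357131958), (0.13354559242725372, 0.2709389328956604), 74.35711669921875)
beam 1134 [ 0.432 -0.184  0.15 ] [ 0.69  -0.035  0.24 ] [ 0.5625 -0.0786  0.1758]
high 122 [ 0.439 -0.092  0.185] [ 0.686 -0.039  0.24 ] [ 0.6458 -0.0719  0.2038]
red 18 [ 0.54  -0.027  0.123] [ 0.55  -0.014  0.14 ] [ 0.5445 -0.0203  0.1349]
[[ 0.548 -0.014  0.137]
 [ 0.548 -0.017  0.138]
 [ 0.55  -0.02   0.132]
 [ 0.55  -0.024  0.13 ]
 [ 0.548 -0.027  0.137]
 [ 0.545 -0.014  0.137]
 [ 0.544 -0.017  0.14 ]
 [ 0.546 -0.02   0.134]
 [ 0.545 -0.024  0.135]
 [ 0.545 -0.027  0.138]
 [ 0.541 -0.014  0.138]
 [ 0.542 -0.017  0.135]]
top [312.8 141.1] 17 [ 0.673 -0.049  0.232]
top [349.6 146.6] 15 [ 0.674 -0.173  0.172]
top [322.1 150.6] 84 [ 0.665 -0.079  0.153]
top [296.  151.5] 12 [0.676 0.013 0.106]
top [312.2 161. ] 28 [ 0.636 -0.044  0.123]
top [331.5 160.7] 19 [ 0.634 -0.113  0.143]
side [384.4 161.2] 1649 [0.828 0.09  0.076]
side [353.8 159.6] 9 [0.749 0.172 0.063]
side [328.4 179.7] 7 [0.613 0.091 0.069]
side [377.5 193.5] 24 [ 0.671 -0.104  0.127]
side [393.9 196.7] 42 [ 0.671 -0.18   0.167]
side [378.1 220.6] 28 [ 0.671 -0.12   0.041]
```

View pics/crop0.png

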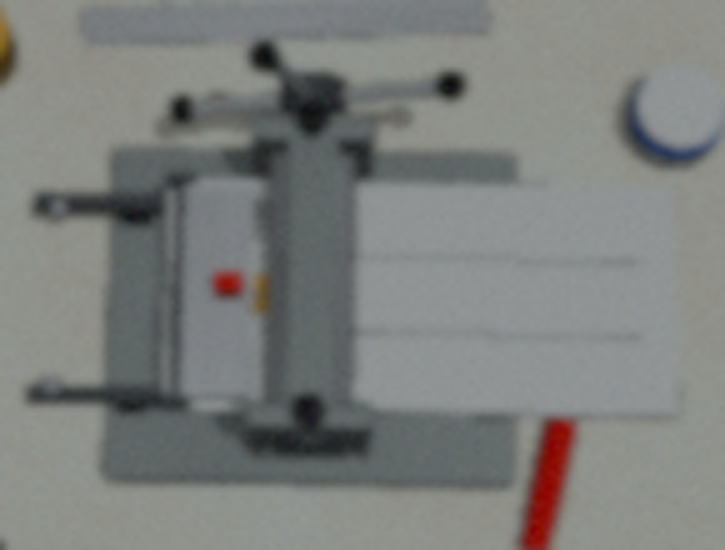

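View pics/crop1.png

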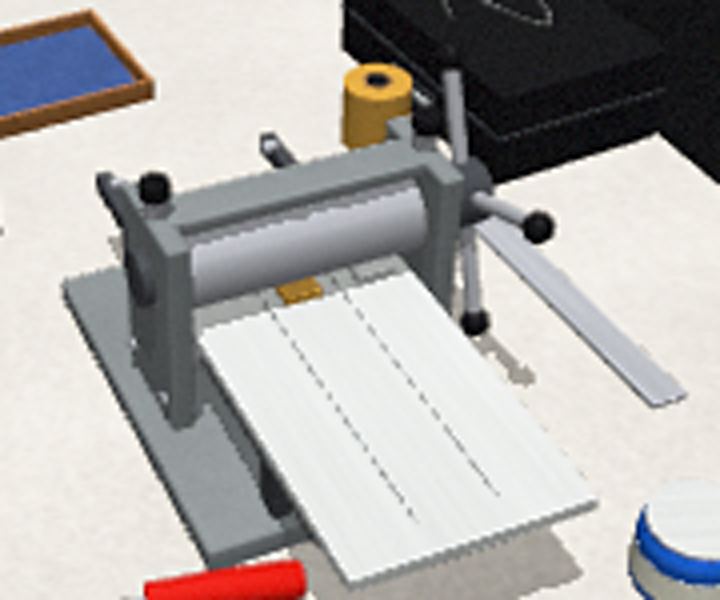

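Hub is at about (0.673, -0.080, 0.129). Spoke 1 leans about 18° to the +y side and the wheel angle is about 0.15. I'll move to the +y side of the top spoke with the fingers shut and the jaw axis along y.

apply_moves([
  [[0,0,5.5],[16,-25,4],1],
  [[0,0,5.5],[16,-25,4],1],
  [[0,0,5.5],[16,-25,4],1],
  [[0,0,5.5],[16,-25,4],1],
  [[0,0,0],[16,-25,4],1],
])

```text
clock: 0.52
tcp_pos: [0.3462, 0.4942, 0.2511]
tcp_rot: [0.005, 0.707, -0.005, 0.707]
contact_force: [-0.2, 0.4, -0.3]
finger_gap: 0.0256
```

apply_moves([
  [[0,0,0],[16,-25,4],1],
  [[0,0,0],[16,-25,4],1],
  [[0,0,0],[16,-25,4],1],
  [[0,0,0],[16,-25,4],1],
  [[0,0,0],[16,-25,4],1],
])

```text
clock: 0.93
tcp_pos: [0.4263, 0.3691, 0.2713]
tcp_rot: [0.007, 0.707, -0.007, 0.707]
contact_force: [1.4, 0.1, 0.0]
finger_gap: -0.0002
```

apply_moves([
  [[0,0,0],[16,-25,4],1],
  [[0,0,0],[16,-25,4],1],
  [[0,0,0],[16,-25,4],1],
  [[0,0,0],[16,-25,4],1],
  [[0,0,0],[16,-25,4],1],
])

```text
clock: 1.35
tcp_pos: [0.5063, 0.244, 0.2913]
tcp_rot: [0.007, 0.707, -0.007, 0.707]
contact_force: [0.7, 0.8, 0.0]
finger_gap: 0.0
```

apply_moves([
  [[0,0,0],[16,-25,4],1],
  [[0,0,0],[16,-25,4],1],
  [[0,0,0],[16,-25,4],1],
  [[0,0,0],[16,-25,4],1],
  [[0,0,0],[16,-25,4],1],
])

```text
clock: 1.77
tcp_pos: [0.5863, 0.119, 0.3112]
tcp_rot: [0.007, 0.707, -0.007, 0.707]
contact_force: [0.6, 0.4, -0.7]
finger_gap: -0.0002
```

apply_moves([
  [[0,0,0],[16,-25,0],1],
  [[0,0,0],[16,-25,0],1],
  [[0,0,0],[16,-25,0],1],
  [[0,0,0],[16,-25,0],1],
  [[0,0,0],[16,-25,0],1],
])

```text
clock: 2.18
tcp_pos: [0.6664, -0.006, 0.3109]
tcp_rot: [0.007, 0.707, -0.007, 0.707]
contact_force: [-0.2, 0.5, 0.5]
finger_gap: 0.0001
```

apply_moves([
  [[0,0,0],[10,0,-22],1],
  [[0,0,0],[0,0,-35],1],
  [[0,0,0],[0,0,-35],1],
  [[0,0,0],[0,0,-30],1],
  [[0,0,0],[0,-5,0],1],
])

```text
clock: 2.6
tcp_pos: [0.6738, -0.0089, 0.182]
tcp_rot: [0.008, 0.71, -0.007, 0.704]
contact_force: [-0.8, 3.3, -1.8]
finger_gap: 0.0003
```

apply_moves([
  [[0,0,0],[0,-6,0],1],
  [[0,0,0],[0,-8,0],1],
  [[0,0,0],[0,-8,0],1],
  [[0,0,0],[0,-8,0],1],
  [[0,0,0],[0,-8,0],1],
])

```text
clock: 3.02
tcp_pos: [0.6774, -0.0478, 0.1962]
tcp_rot: [0.007, 0.704, -0.007, 0.71]
contact_force: [-5.8, 9.4, 29.6]
finger_gap: 0.0001
```

apply_moves([
  [[0,0,0],[0,-7,0],1],
  [[0,0,0],[0,-8,3],1],
  [[0,0,0],[0,-8,2],1],
  [[0,0,0],[0,-11,-3],1],
  [[0,0,0],[0,-11,-3],1],
])

```text
clock: 3.43
tcp_pos: [0.6764, -0.0934, 0.1905]
tcp_rot: [0.007, 0.706, -0.007, 0.708]
contact_force: [0.4, 4.6, 5.8]
finger_gap: -0.0003
```

apply_moves([
  [[0,0,0],[0,-10,-7],1],
  [[0,0,0],[0,-9,-6],1],
  [[0,0,0],[0,-7,-9],1],
  [[0,0,0],[0,-6,-9],1],
  [[0,0,0],[0,-5,-16],1],
])

```text
clock: 3.85
tcp_pos: [0.6771, -0.1319, 0.1451]
tcp_rot: [0.007, 0.705, -0.009, 0.709]
contact_force: [-4.5, -44.1, 98.5]
finger_gap: -0.0001
```

```bash
cat >> h.py <<'E'
def balls(save_as=None):
    "dark ball surface points near wheel plane from both views"
    for n in("top","side"):
        c=cam(n);P=pts(c);I=c["pixels"]
        m=(I.max(2)<70)&(np.abs(P[...,0]-.673)<.02)&(np.hypot(P[...,1]+.08,P[...,2]-.132)<.13)&(np.hypot(P[...,1]+.08,P[...,2]-.132)>.075)
        k,l,st,ce=cv2.connectedComponentsWithStats(m.astype(np.uint8))
        for i in range(1,k):
            if st[i,4]>5:
                q=np.nanmedian(P[l==i],0); r=c["cam_to_world"][:3,3]-q; q=q-r/np.linalg.norm(r)*.009
                print(n,q.round(3),"phi",np.degrees(np.arctan2(q[1]+.08,q[2]-.129)).round(1))
        # tab
        h=cv2.cvtColor(I,cv2.COLOR_BGR2HSV); m=((h[...,0]<8)|(h[...,0]>172))&(h[...,1]>130)&(P[...,2]>.1)&(P[...,2]<.18)&(np.abs(P[...,0]-.54)<.05)
        if m.sum(): print(n,"tab",m.sum(),np.nanmedian(P[m],0).round(3),P[m].min(0).round(3),P[m].max(0).round(3))
        if save_as: save(c,f"pics/{save_as}_{n}.png")
E
python3 - <<'E'
from h import *
balls()
E
```

```text
top [ 0.675 -0.085  0.225] phi -3.0
top [ 0.671 -0.168  0.195] phi -53.4
top [0.678 0.017 0.108] phi 102.5
top tab 18 [0.545 0.031 0.135] [0.493 0.024 0.102] [0.549 0.791 0.141]
side [ 0.67  -0.124  0.214] phi -27.7
side [ 0.675 -0.177  0.148] phi -78.7
side [ 0.677 -0.1    0.032] phi -168.1
side tab 46 [0.544 0.023 0.131] [0.54  0.017 0.111] [0.553 0.036 0.139]
```

apply_moves([
  [[0,0,0],[0,0,0],1],
])

```text
clock: 4.03
tcp_pos: [0.6771, -0.1322, 0.1454]
tcp_rot: [0.007, 0.705, -0.009, 0.709]
contact_force: [-3.4, -9.3, 19.0]
finger_gap: 0.0004
```

Run:
```python
from h import *
o=ctrl.observe();print(o["tcp_pos"],o["contact_force"],o["wrist_torque"])
for n,b in(("side",(330,130,430,250)),("top",(280,125,370,215))):
    c=cam(n); save(c,f"pics/w1{n}.png",b,5 if n=="side" else 5)
a=cv2.imread("pics/w1side.png");b=cv2.imread("pics/w1top.png");h=450
cv2.imwrite("pics/w1.png",np.hstack([cv2.resize(a,(375,h)),cv2.resize(b,(420,h))]))
balls()
```

```text
[ 0.6771456  -0.13215695  0.14540921] [-3.41555827 -9.32046477 19.00113376] [-0.47578779  0.45781087  0.20086908]
top [ 0.674 -0.085  0.227] phi -3.0
top [ 0.669 -0.168  0.191] phi -54.9
top [0.677 0.016 0.109] phi 101.7
top tab 18 [0.545 0.031 0.134] [0.514 0.024 0.102] [0.55  0.592 0.141]
side [ 0.67  -0.123  0.215] phi -26.5
side [ 0.676 -0.178  0.149] phi -78.6
side [ 0.677 -0.1    0.032] phi -168.1
side tab 46 [0.543 0.023 0.13 ] [0.54  0.016 0.109] [0.552 0.036 0.139]
```

View pics/w1.png

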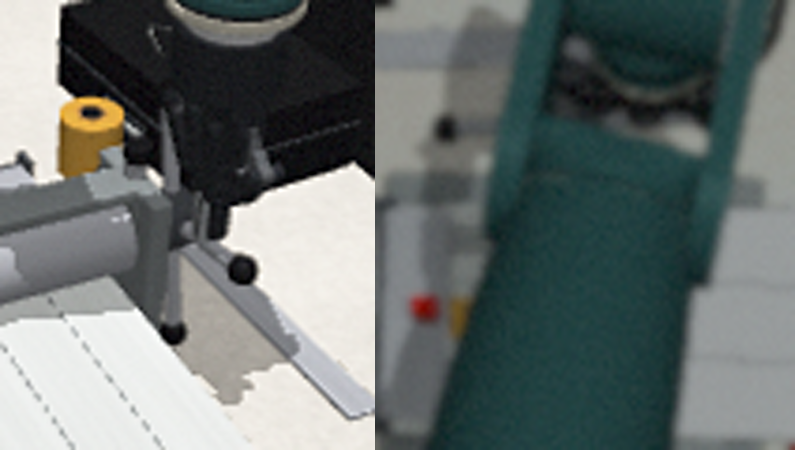

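apply_moves([
  [[0,0,0],[0,0,20],1],
  [[0,0,0],[0,0,38],1],
  [[0,0,0],[0,0,38],1],
  [[0,0,0],[0,10,27],1],
  [[0,0,0],[0,30,0],1],
])

```text
clock: 4.65
tcp_pos: [0.6769, -0.0931, 0.2722]
tcp_rot: [0.008, 0.704, -0.01, 0.71]
contact_force: [-0.1, -0.2, 1.4]
finger_gap: -0.0003
```

apply_moves([
  [[0,0,0],[0,36,0],1],
  [[0,0,0],[0,28,0],1],
  [[0,0,0],[0,0,-30],1],
  [[0,0,0],[0,0,-30],1],
  [[0,0,0],[0,0,-15],1],
])

```text
clock: 5.07
tcp_pos: [0.6757, -0.0257, 0.1874]
tcp_rot: [0.007, 0.707, -0.007, 0.707]
contact_force: [14.7, 30.9, 112.1]
finger_gap: -0.0001
```

apply_moves([
  [[0,0,0],[0,-7,0],1],
  [[0,0,0],[0,-7,0],1],
  [[0,0,0],[0,-7,0],1],
  [[0,0,0],[0,-7,0],1],
  [[0,0,0],[0,-8,3],1],
])

```text
clock: 5.48
tcp_pos: [0.6758, -0.0626, 0.1923]
tcp_rot: [0.008, 0.707, -0.008, 0.707]
contact_force: [-0.2, 3.6, 0.8]
finger_gap: 0.0
```

apply_moves([
  [[0,0,0],[0,-7,2],1],
  [[0,0,0],[0,-7,-2],1],
  [[0,0,0],[0,-7,-2],1],
  [[0,0,0],[0,-8,-2],1],
  [[0,0,0],[0,-6,-4],1],
])

```text
clock: 5.9
tcp_pos: [0.6762, -0.0976, 0.1857]
tcp_rot: [0.007, 0.706, -0.008, 0.708]
contact_force: [-0.3, 2.3, 7.3]
finger_gap: -0.0001
```

apply_moves([
  [[0,0,0],[0,-7,-4],1],
  [[0,0,0],[0,-6,-5],1],
  [[0,0,0],[0,-4,-6],1],
  [[0,0,0],[0,-4,-6],1],
  [[0,0,0],[0,-5,-6],1],
])

```text
clock: 6.32
tcp_pos: [0.6762, -0.1234, 0.1583]
tcp_rot: [0.007, 0.706, -0.008, 0.708]
contact_force: [-0.2, 4.8, 6.9]
finger_gap: 0.0
```

Run:
```python
from h import *
balls()
```

```text
top [ 0.672 -0.079  0.236] phi 0.8
top [ 0.669 -0.159  0.208] phi -45.2
top [0.68  0.011 0.085] phi 116.0
top tab 17 [0.546 0.069 0.134] [0.518 0.061 0.101] [0.552 0.768 0.138]
side [ 0.669 -0.114  0.221] phi -20.5
side [ 0.675 -0.171  0.169] phi -66.5
side [ 0.676 -0.122  0.039] phi -155.2
side tab 50 [0.544 0.062 0.127] [0.54  0.058 0.109] [0.552 0.077 0.139]
```

apply_moves([
  [[0,0,0],[0,0,20],1],
  [[0,0,0],[0,0,38],1],
  [[0,0,0],[0,5,36],1],
  [[0,0,0],[0,30,13],1],
  [[0,0,0],[0,36,0],1],
])

```text
clock: 6.83
tcp_pos: [0.6766, -0.0529, 0.2692]
tcp_rot: [0.008, 0.705, -0.009, 0.709]
contact_force: [0.7, -0.8, 0.5]
finger_gap: 0.0002
```

apply_moves([
  [[0,0,0],[0,36,0],1],
  [[0,0,0],[0,35,0],1],
  [[0,0,0],[0,0,-25],1],
  [[0,0,0],[0,0,-30],1],
  [[0,0,0],[0,0,-20],1],
])

```text
clock: 7.25
tcp_pos: [0.6753, 0.0199, 0.187]
tcp_rot: [0.007, 0.708, -0.007, 0.707]
contact_force: [0.1, -0.1, -0.2]
finger_gap: 0.0005
```

apply_moves([
  [[0,0,0],[0,-8,0],1],
  [[0,0,0],[0,-8,0],1],
  [[0,0,0],[0,-8,0],1],
  [[0,0,0],[0,-8,0],1],
  [[0,0,0],[0,-8,0],1],
])

```text
clock: 7.67
tcp_pos: [0.6764, -0.0215, 0.1915]
tcp_rot: [0.008, 0.706, -0.007, 0.708]
contact_force: [-0.9, 6.9, 6.6]
finger_gap: -0.0001
```

apply_moves([
  [[0,0,0],[0,-8,0],1],
  [[0,0,0],[0,-8,0],1],
  [[0,0,0],[0,-8,0],1],
  [[0,0,0],[0,-8,0],1],
  [[0,0,0],[0,-8,3],1],
])

```text
clock: 8.08
tcp_pos: [0.6772, -0.0612, 0.1971]
tcp_rot: [0.007, 0.705, -0.007, 0.71]
contact_force: [2.6, 3.7, 2.4]
finger_gap: 0.0002
```

apply_moves([
  [[0,0,0],[0,-7,2],1],
  [[0,0,0],[0,-7,-2],1],
  [[0,0,0],[0,-7,-2],1],
  [[0,0,0],[0,-8,-2],1],
  [[0,0,0],[0,-6,-4],1],
])

```text
clock: 8.5
tcp_pos: [0.6762, -0.0966, 0.1857]
tcp_rot: [0.007, 0.706, -0.008, 0.708]
contact_force: [-0.5, 3.7, 7.2]
finger_gap: -0.0002
```

apply_moves([
  [[0,0,0],[0,-7,-4],1],
  [[0,0,0],[0,-6,-5],1],
  [[0,0,0],[0,-4,-6],1],
  [[0,0,0],[0,-4,-6],1],
  [[0,0,0],[0,-5,-6],1],
])

```text
clock: 8.92
tcp_pos: [0.6761, -0.1226, 0.1584]
tcp_rot: [0.007, 0.706, -0.008, 0.708]
contact_force: [-0.6, 3.2, 7.9]
finger_gap: 0.0002
```

Run:
```python
from h import *
balls()
```

```text
top [ 0.671 -0.079  0.236] phi 0.8
top [ 0.668 -0.159  0.21 ] phi -44.3
top [0.68  0.011 0.082] phi 117.4
top tab 17 [0.546 0.116 0.135] [0.542 0.109 0.125] [0.555 0.123 0.142]
side [ 0.669 -0.113  0.22 ] phi -19.6
side [ 0.675 -0.171  0.17 ] phi -65.5
side [ 0.676 -0.121  0.039] phi -155.4
side tab 48 [0.546 0.11  0.127] [0.542 0.106 0.108] [0.554 0.124 0.138]
```

apply_moves([
  [[0,0,0],[0,0,20],1],
  [[0,0,0],[0,0,38],1],
  [[0,0,0],[0,5,36],1],
  [[0,0,0],[0,30,13],1],
  [[0,0,0],[0,36,0],1],
])

```text
clock: 9.43
tcp_pos: [0.6765, -0.0519, 0.2691]
tcp_rot: [0.008, 0.705, -0.009, 0.709]
contact_force: [0.9, 1.7, 0.6]
finger_gap: -0.0003
```

apply_moves([
  [[0,0,0],[0,36,0],1],
  [[0,0,0],[0,35,0],1],
  [[0,0,0],[0,0,-25],1],
  [[0,0,0],[0,0,-30],1],
  [[0,0,0],[0,0,-20],1],
])

```text
clock: 9.85
tcp_pos: [0.6752, 0.0209, 0.1868]
tcp_rot: [0.007, 0.708, -0.007, 0.706]
contact_force: [-0.1, 0.1, -0.6]
finger_gap: -0.0002
```

apply_moves([
  [[0,0,0],[0,-8,0],1],
  [[0,0,0],[0,-8,0],1],
  [[0,0,0],[0,-8,0],1],
  [[0,0,0],[0,-8,0],1],
  [[0,0,0],[0,-8,0],1],
])

```text
clock: 10.27
tcp_pos: [0.6764, -0.0205, 0.1914]
tcp_rot: [0.008, 0.706, -0.007, 0.708]
contact_force: [-0.1, 7.9, 6.3]
finger_gap: -0.0001
```

apply_moves([
  [[0,0,0],[0,-8,0],1],
  [[0,0,0],[0,-8,0],1],
  [[0,0,0],[0,-8,0],1],
  [[0,0,0],[0,-8,0],1],
  [[0,0,0],[0,-8,3],1],
])

```text
clock: 10.68
tcp_pos: [0.6772, -0.0602, 0.1971]
tcp_rot: [0.007, 0.705, -0.007, 0.71]
contact_force: [2.8, 5.6, 1.8]
finger_gap: -0.0002
```

apply_moves([
  [[0,0,0],[0,-7,2],1],
  [[0,0,0],[0,-7,-2],1],
  [[0,0,0],[0,-7,-2],1],
  [[0,0,0],[0,-5,-1],1],
  [[0,0,0],[0,-4,-1],1],
])

```text
clock: 11.1
tcp_pos: [0.6761, -0.0905, 0.1892]
tcp_rot: [0.008, 0.707, -0.008, 0.708]
contact_force: [0.2, 3.0, 6.4]
finger_gap: 0.0001
```

Run:
```python
from h import *
balls()
```

```text
top [ 0.667 -0.1    0.225] phi -11.8
top [ 0.667 -0.062  0.241] phi 9.0
top [ 0.675 -0.171  0.093] phi -111.5
top tab 19 [0.546 0.14  0.136] [0.541 0.133 0.131] [0.553 0.147 0.145]
side [ 0.672 -0.099  0.234] phi -10.1
side [0.68  0.012 0.171] phi 65.6
side [ 0.676 -0.171  0.091] phi -112.4
side tab 50 [0.546 0.134 0.127] [0.542 0.127 0.108] [0.555 0.149 0.139]
```

apply_moves([
  [[0,0,0],[0,-5,-3],1],
  [[0,0,0],[0,-5,-3],1],
  [[0,0,0],[0,-4,-4],1],
  [[0,0,0],[0,-4,-4],1],
])

```text
clock: 11.53
tcp_pos: [0.6761, -0.108, 0.175]
tcp_rot: [0.007, 0.707, -0.007, 0.707]
contact_force: [0.3, 1.5, 8.7]
finger_gap: -0.0003
```

apply_moves([
  [[0,0,0],[0,-2,-2],1],
  [[0,0,0],[0,-2,-2],1],
  [[0,0,0],[0,-1,-2],1],
])

```text
clock: 11.78
tcp_pos: [0.6761, -0.1131, 0.169]
tcp_rot: [0.007, 0.707, -0.008, 0.707]
contact_force: [-1.0, 4.4, 16.7]
finger_gap: -0.0003
```

Run:
```python
from h import *
balls()
```

```text
top [ 0.669 -0.075  0.232] phi 2.6
top [ 0.667 -0.147  0.22 ] phi -36.3
top tab 18 [0.548 0.155 0.135] [0.542 0.147 0.127] [0.553 0.161 0.141]
side [ 0.669 -0.112  0.229] phi -17.7
side [ 0.678 -0.015  0.205] phi 40.7
side [ 0.677 -0.154  0.195] phi -48.1
side [ 0.677 -0.147  0.054] phi -138.1
side tab 49 [0.547 0.148 0.126] [0.542 0.141 0.107] [0.554 0.164 0.141]
```

apply_moves([
  [[0,0,0],[0,-1,-1],1],
  [[0,0,0],[0,-1,-1],1],
  [[0,0,0],[0,0,0],1],
])

```text
clock: 12.13
tcp_pos: [0.6763, -0.1138, 0.1687]
tcp_rot: [0.008, 0.706, -0.007, 0.708]
contact_force: [-5.0, 10.9, 19.6]
finger_gap: -0.0003
```

apply_moves([
  [[0,0,0],[0,3,20],1],
  [[0,0,0],[0,0,38],1],
  [[0,0,0],[0,0,38],1],
  [[0,0,0],[-5,20,20],1],
  [[0,0,0],[-10,30,0],1],
])

```text
clock: 12.55
tcp_pos: [0.6619, -0.0633, 0.2874]
tcp_rot: [0.008, 0.705, -0.009, 0.709]
contact_force: [1.2, 0.1, 0.1]
finger_gap: 0.0
```

Run:
```python
from h import *
o=ctrl.observe();print(o["joint_pos"].round(3),o["tcp_pos"].round(4),o["tcp_rot"].round(3))
balls()
```

```text
[-1.330e-01  8.100e-02  1.389e+00 -1.000e-03  1.665e+00 -1.681e+00] [ 0.6619 -0.0633  0.2874] [ 0.008  0.705 -0.009  0.709]
top [ 0.68  -0.016  0.201] phi 41.9
top [ 0.677 -0.154  0.194] phi -48.5
top [ 0.675 -0.144  0.057] phi -138.1
top tab 17 [0.548 0.154 0.137] [0.542 0.147 0.131] [0.553 0.161 0.141]
side [ 0.679 -0.015  0.205] phi 40.7
side [ 0.676 -0.154  0.195] phi -48.3
side [ 0.675 -0.147  0.055] phi -137.6
side tab 49 [0.546 0.147 0.127] [0.542 0.142 0.109] [0.553 0.163 0.14 ]
```

apply_moves([
  [[0,0,-6.9],[-9,17,0],0.2],
  [[0,0,-6.9],[-9,17,0],0.2],
  [[0,0,-6.9],[-9,17,0],0.2],
  [[0,0,-6.9],[-9,17,0],0.2],
  [[0,0,-6.9],[-9,17,0],0.2],
])

```text
clock: 13.07
tcp_pos: [0.6153, 0.0235, 0.2815]
tcp_rot: [0.219, 0.673, -0.219, 0.672]
contact_force: [0.5, -0.3, -0.0]
finger_gap: 0.0343
```

apply_moves([
  [[0,0,-6.9],[-9,17,0],0.2],
  [[0,0,-6.9],[-9,17,0],0.2],
  [[0,0,-6.9],[-9,17,0],0.2],
  [[0,0,-6.9],[-9,17,0],0.2],
  [[0,0,-6.9],[-9,17,0],0.2],
])

```text
clock: 13.48
tcp_pos: [0.5704, 0.1086, 0.2816]
tcp_rot: [0.408, 0.577, -0.409, 0.577]
contact_force: [0.8, -0.2, 0.1]
finger_gap: 0.0341
```

apply_moves([
  [[0,0,-6.9],[-8,17,-20],0.2],
  [[0,0,-6.9],[-8,16,-20],0.2],
  [[0,0,-6.9],[-8,14,-20],0.2],
  [[0,0,0],[0,0,-15],0.2],
  [[0,0,0],[0,0,0],0.2],
])

```text
clock: 13.9
tcp_pos: [0.5457, 0.1551, 0.2035]
tcp_rot: [-0.501, -0.498, 0.505, -0.496]
contact_force: [0.4, 0.5, -0.7]
finger_gap: 0.0341
```

Run:
```python
from h import *
o=ctrl.observe();print(o["joint_pos"].round(3),o["tcp_pos"].round(4),o["tcp_rot"].round(3),o["finger_gap"])
for n,b in(("side",(180,110,400,250)),("top",(230,130,410,240))):
    c=cam(n); P=pts(c); save(c,f"pics/b{n}.png",b,3.5); np.savez(n+"1.npz",P=P,im=c["pixels"])
balls()
```

```text
[ 0.232 -0.107  1.71  -0.     1.543  0.244] [0.5457 0.1551 0.2035] [-0.501 -0.498  0.505 -0.496] 0.03413035059637292
top [ 0.677 -0.016  0.204] phi 40.5
top [ 0.676 -0.152  0.194] phi -48.1
top [ 0.68  -0.003  0.061] phi 131.2
top [ 0.673 -0.144  0.055] phi -138.9
top [ 0.664 -0.03   0.013] phi 156.8
top tab 9 [0.549 0.154 0.135] [0.543 0.15  0.131] [0.553 0.158 0.14 ]
side [ 0.679 -0.014  0.205] phi 40.8
side [ 0.678 -0.154  0.196] phi -48.0
side [ 0.676 -0.146  0.054] phi -138.6
side tab 51 [0.546 0.147 0.127] [0.542 0.141 0.107] [0.554 0.162 0.138]
```

View pics/bside.png

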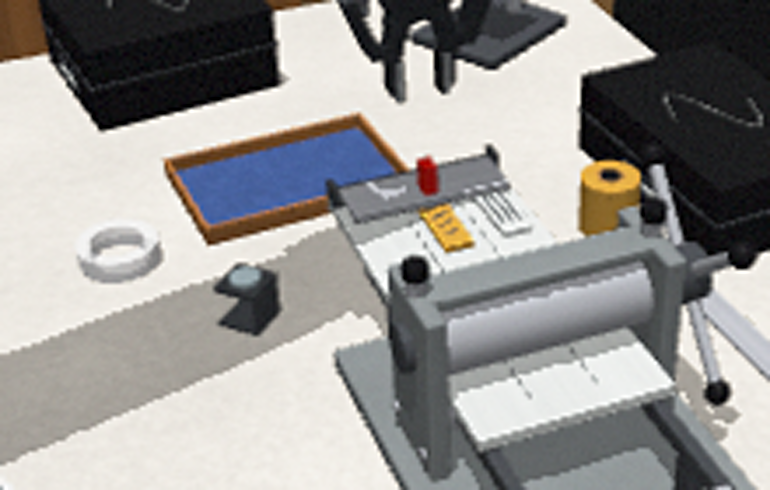

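apply_moves([
  [[0,0,0],[1.5,-0.5,-30],0.2],
  [[0,0,0],[0,0,-35],0.2],
  [[0,0,0],[0,0,-20],0.2],
  [[0,0,0],[0,0,-10],0.2],
  [[0,0,0],[0,0,0],0.2],
])

```text
clock: 14.52
tcp_pos: [0.5482, 0.1544, 0.1111]
tcp_rot: [-0.503, -0.496, 0.504, -0.496]
contact_force: [-0.3, 0.3, -0.8]
finger_gap: 0.034
```

apply_moves([
  [[0,0,0],[0,0,0],1],
  [[0,0,0],[0,0,0],1],
  [[0,0,0],[0,0,0],1],
  [[0,0,0],[0,0,0],1],
  [[0,0,0],[0,0,0],1],
], force=60)

```text
clock: 14.93
tcp_pos: [0.5501, 0.155, 0.1147]
tcp_rot: [0.505, 0.495, -0.502, 0.497]
contact_force: [10.0, -0.3, -3.1]
finger_gap: 0.0127
```

apply_moves([
  [[-5,0,0],[2,0.7,3.1],1],
  [[-5,0,0],[0,0.9,3.1],1],
  [[-5,0,0],[0,1.2,2.9],1],
  [[-5,0,0],[0,1.4,2.8],1],
  [[-5,0,0],[0,1.7,2.8],1],
])

```text
clock: 15.35
tcp_pos: [0.5505, 0.1622, 0.1287]
tcp_rot: [-0.385, -0.374, 0.599, -0.594]
contact_force: [-3.8, 9.8, -13.0]
finger_gap: 0.0126
```

apply_moves([
  [[-5,0,0],[0,1.9,2.5],1],
  [[-5,0,0],[0,2.2,2.4],1],
  [[-5,0,0],[0,2.3,2.1],1],
  [[-5,0,0],[0,2.5,2],1],
  [[0,0,0],[0,0,0],1],
])

```text
clock: 15.77
tcp_pos: [0.5508, 0.1722, 0.1369]
tcp_rot: [-0.274, -0.264, 0.655, -0.653]
contact_force: [-3.5, 9.3, 1.8]
finger_gap: 0.0127
```

Run:
```python
from h import *
o=ctrl.observe();print(o["joint_pos"].round(3),o["tcp_pos"].round(4),o["tcp_rot"].round(3),o["finger_gap"],o["contact_force"],o["wrist_torque"])
c=cam("side"); save(c,f"pics/t1.png",(180,60,400,250),3)
```

```text
[ 0.564  0.202  1.644 -0.657  1.743  0.613] [0.5508 0.1722 0.1369] [-0.274 -0.264  0.655 -0.653] 0.01272831515951501 [-3.53838881  9.26213606  1.77432662] [ 1.56199578  0.52956687 -0.66836595]
```

View pics/t1.png

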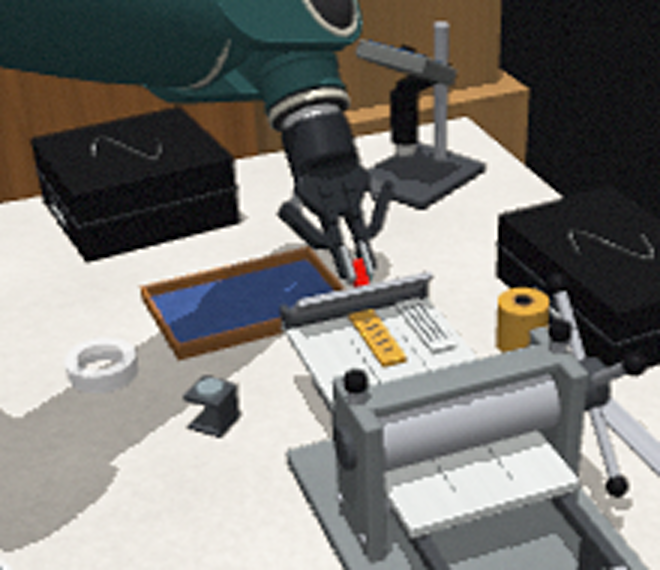

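apply_moves([
  [[-5,0,0],[0,2.9,1.4],1],
  [[-5,0,0],[0,3,1.2],1],
  [[-5,0,0],[0,3.1,0.9],1],
  [[-5,0,0],[0,3.1,0.6],1],
  [[0,0,0],[0,0,0],1],
])

```text
clock: 16.23
tcp_pos: [0.5509, 0.1837, 0.1412]
tcp_rot: [-0.157, -0.145, 0.691, -0.69]
contact_force: [-1.8, 8.3, 5.2]
finger_gap: 0.0126
```

apply_moves([
  [[-4,0,0],[0,2.5,0.2],1],
  [[-4,0,0],[0,2.5,0],1],
  [[-2,0,0],[0,1.3,0],1],
  [[0,0,0],[0,0,0],1],
])

```text
clock: 16.57
tcp_pos: [0.551, 0.1896, 0.1419]
tcp_rot: [-0.098, -0.085, 0.702, -0.701]
contact_force: [0.4, 8.4, 4.3]
finger_gap: 0.0123
```

Run:
```python
from h import *
o=ctrl.observe();print(o["joint_pos"].round(3),o["tcp_pos"].round(4),o["tcp_rot"].round(3),o["finger_gap"],o["contact_force"],o["wrist_torque"])
```

```text
[ 0.671  0.441  1.568 -0.999  2.02   0.681] [0.551  0.1896 0.1419] [-0.098 -0.085  0.702 -0.701] 0.012305186290889458 [0.36348477 8.39929641 4.33244114] [ 0.44741798  0.53351343 -0.26892395]
```

apply_moves([
  [[-1,0,0],[0,1,0],1],
  [[-1,0,0],[0,1,0],1],
  [[0,0,0],[0,1,0],1],
  [[0,0,0],[0,1,0],1],
  [[0,0,0],[0,0,0],1],
])

```text
clock: 16.98
tcp_pos: [0.551, 0.192, 0.1418]
tcp_rot: [-0.086, -0.073, 0.703, -0.702]
contact_force: [3.4, -4.8, 6.1]
finger_gap: 0.0128
```

apply_moves([
  [[0,0,0],[0,1.5,0],1],
  [[0,0,0],[0,1.5,0],1],
  [[0,0,0],[0,0,0],1],
])

```text
clock: 17.23
tcp_pos: [0.551, 0.1939, 0.1418]
tcp_rot: [-0.086, -0.073, 0.704, -0.701]
contact_force: [5.5, -20.2, 7.8]
finger_gap: 0.0127
```

apply_moves([
  [[0,0,0],[0,-2,0],0.2],
  [[0,0,0],[0,0,0],0.2],
  [[0,0,0],[0,0,0],0.2],
  [[0,0,0],[0,10,2.5],0.2],
  [[0,0,0],[0,20,5],0.2],
])

```text
clock: 17.65
tcp_pos: [0.5501, 0.2228, 0.1479]
tcp_rot: [-0.085, -0.074, 0.704, -0.701]
contact_force: [-0.0, 0.4, -0.1]
finger_gap: 0.0342
```

apply_moves([
  [[0,0,0],[0,20,5],0.2],
  [[7,0,0],[0,10,25],0.2],
  [[7,0,0],[0,0,30],0.2],
  [[7,0,0],[0,0,30],0.2],
  [[7,0,0],[0,0,20],0.2],
])

```text
clock: 18.07
tcp_pos: [0.5503, 0.255, 0.2615]
tcp_rot: [-0.256, -0.244, 0.662, -0.661]
contact_force: [0.1, 0.1, -0.3]
finger_gap: 0.0341
```

apply_moves([
  [[7,0,0],[0,0,0],0.2],
  [[7,0,0],[0,0,0],0.2],
  [[7,0,0],[0,0,0],0.2],
  [[7,0,0],[0,0,0],0.2],
  [[7,0,0],[0,0,0],0.2],
])

```text
clock: 18.48
tcp_pos: [0.5503, 0.2545, 0.2595]
tcp_rot: [-0.442, -0.433, 0.558, -0.553]
contact_force: [0.4, -0.5, 0.3]
finger_gap: 0.0339
```

apply_moves([
  [[7,0,0],[0,0,0],0.2],
  [[6,0,0],[0,0,0],0.2],
  [[0,0,0],[0,0,0],0.2],
])

```text
clock: 18.73
tcp_pos: [0.5506, 0.2522, 0.2598]
tcp_rot: [-0.502, -0.492, 0.506, -0.499]
contact_force: [-0.1, -1.3, 0.0]
finger_gap: 0.0346
```

Run:
```python
from h import *
o=ctrl.observe();print(o["joint_pos"].round(3),o["tcp_pos"].round(4),o["tcp_rot"].round(3),o["finger_gap"])
for n,b in(("side",(180,110,400,250)),("top",(160,130,350,260))):
    c=cam(n); P=pts(c); save(c,f"pics/d{n}.png",b,3.5); np.savez(n+"2.npz",P=P,im=c["pixels"])
```

```text
[ 0.393 -0.039  1.555 -0.011  1.627  0.409] [0.5506 0.2522 0.2598] [-0.502 -0.492  0.506 -0.499] 0.034577944998054284
```

View pics/dtop.png

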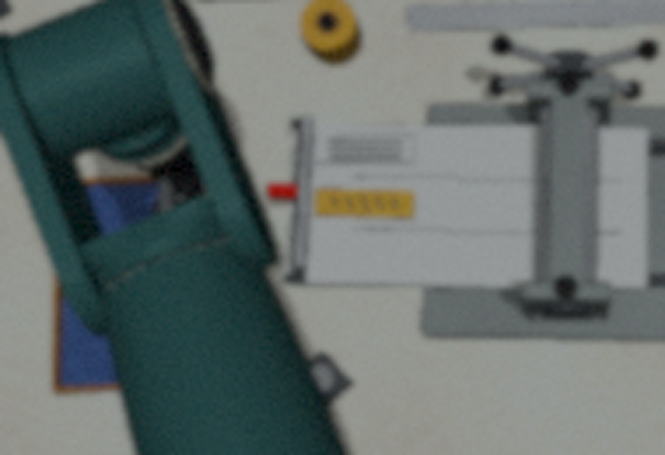

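View pics/dside.png

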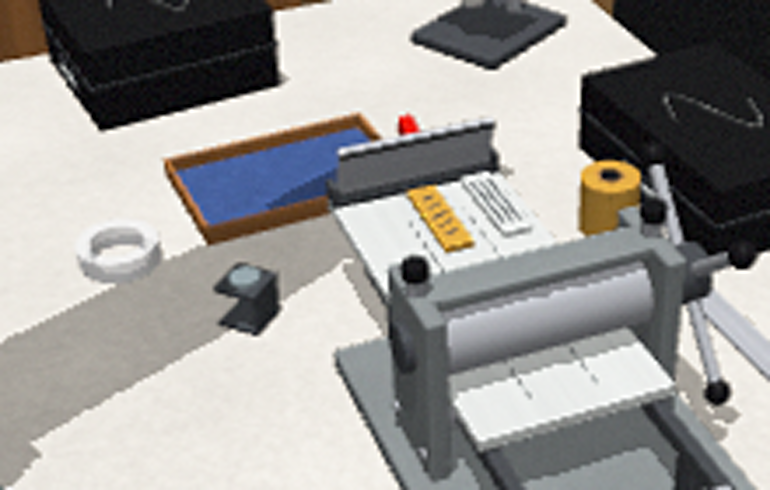

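The bar stands up at its stop. There are two dies: brass at crop (365,204) and zinc at (371,149). The third lane is empty. Next I measure the dies and the tray.

```bash
cat >> h.py <<'E'
def ray(c,uv,z):
    M=np.array(c["cam_to_world"]);o=M[:3,3]
    uv=np.atleast_2d(uv).astype(float)
    d=np.c_[(uv[:,0]-c["cx"])/c["fx"],-(uv[:,1]-c["cy"])/c["fy"],-np.ones(len(uv))]@M[:3,:3].T
    return o+d*((z-o[2])/d[:,2])[:,None]
def rect(c,m,z):
    m=cv2.morphologyEx(m.astype(np.uint8),cv2.MORPH_CLOSE,np.ones((3,3)))
    cs,_=cv2.findContours(m,0,2); k=max(cs,key=cv2.contourArea)[:,0]
    p=ray(c,k,z)[:,:2]; r=cv2.minAreaRect((p*1000).astype(np.float32)); return [np.round(x,1) for x in r]
E
python3 - <<'E'
from h import *
v,u=np.mgrid[0:400,0:640]
box=lambda a,b,c,d:(u>a)&(u<c)&(v>b)&(v<d)
T=cam("top");S=cam("side")
for n,c,bb,bz in(("top",T,(245,180,285,196),(251,166,281,179)),("side",S,(294,160,320,184),(310,157,336,180))):
    h=cv2.cvtColor(c["pixels"],cv2.COLOR_BGR2HSV)
    m=box(*bb)&(h[...,0]>12)&(h[...,0]<35)&(h[...,1]>110)
    print(n,"brass",m.sum(),rect(c,m,.097))
    cv2.imwrite(f"pics/z{n}.png",cv2.resize(c["pixels"][bz[1]-10:bz[3]+30,bz[0]-20:bz[2]+20],None,fx=9,fy=9,interpolation=cv2.INTER_CUBIC))
# manual zinc corners, top
cr=np.array([(328,135),(414,137),(414,164),(328,163)])/3.5+(160,130)
print("zinc top",ray(T,cr,.097)[:,:2].round(4))
cr=np.array([(463,181),(495,172),(533,228),(502,235)])/3.5+(180,110)
print("zinc side",ray(S,cr,.097)[:,:2].round(4))
cr=np.array([(405,190),(433,186),(474,242),(449,250)])/3.5+(180,110)
print("brass side manual",ray(S,cr,.097)[:,:2].round(4))
h=cv2.cvtColor(S["pixels"],cv2.COLOR_BGR2HSV)
cr=np.array([(165,163),(362,114),(213,243)])/3.5+(180,110)
print("tray side rim corners",ray(S,cr,.02)[:,:2].round(4))
E
```

```text
top brass 167 [array([548.1, 124.8]), array([92.4, 22.1]), np.float64(87.3)]
side brass 168 [array([547.6, 123.5]), array([107.7,  28. ]), np.float64(87.9)]
zinc top [[0.6166 0.1627]
 [0.6144 0.0758]
 [0.5864 0.0753]
 [0.5876 0.1619]]
zinc side [[0.5911 0.1681]
 [0.6248 0.1704]
 [0.6165 0.0705]
 [0.5868 0.0717]]
brass side manual [[0.5361 0.1757]
 [0.5623 0.1715]
 [0.56   0.0718]
 [0.5353 0.0695]]
tray side rim corners [[0.3663 0.4448]
 [0.5925 0.4581]
 [0.373  0.2777]]
```

View pics/ztop.png

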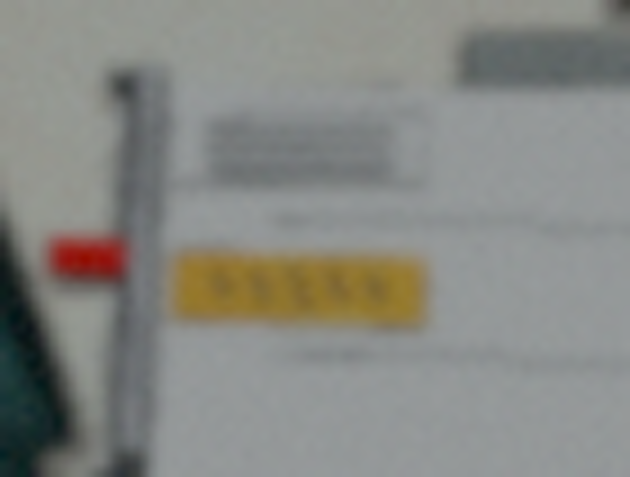

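apply_moves([
  [[0,0,0],[0,-30,0],0],
  [[0,0,0],[-1,-35,0],0],
  [[0,0,0],[-1,-35,-10],0],
  [[0,0,0],[-1,-28,-25],0],
  [[0,0,0],[0,0,-35],0],
])

```text
clock: 19.35
tcp_pos: [0.5482, 0.1225, 0.1895]
tcp_rot: [-0.5, -0.49, 0.508, -0.502]
contact_force: [0.2, 0.3, -1.3]
finger_gap: 0.0427
```

apply_moves([
  [[0,0,0],[0,0,-35],0],
  [[0,0,0],[0,0,-25],0],
  [[0,0,0],[0,0,-15],0],
  [[0,0,0],[0,0,0],0],
  [[0,0,0],[0,0,0],0],
])

```text
clock: 19.77
tcp_pos: [0.5471, 0.1259, 0.1124]
tcp_rot: [-0.498, -0.492, 0.509, -0.501]
contact_force: [-0.3, 0.2, 0.9]
finger_gap: 0.0427
```

Run:
```python
from h import *
o=ctrl.observe();print(o["tcp_pos"].round(4),o["tcp_rot"].round(3),o["finger_gap"],o["contact_force"].round(1))
T=cam("top");S=cam("side")
print("zinc",ray(T,[(251,167.7),(278.8,167.7),(264.9,172.1)],.097).round(4))
h=cv2.cvtColor(T["pixels"],cv2.COLOR_BGR2HSV);v,u=np.mgrid[0:400,0:640]
for n,c,b in(("top",T,(165,165,230,255)),("side",S,(220,135,300,185))):
    h=cv2.cvtColor(c["pixels"],cv2.COLOR_BGR2HSV)
    m=(u>b[0])&(v>b[1])&(u<b[2])&(v<b[3])&(h[...,0]>95)&(h[...,0]<135)&(h[...,1]>80)
    print(n,m.sum(),rect(c,m,.005))
    save(c,f"pics/tr{n}.png",b,6)
a=cv2.imread("pics/trtop.png");b=cv2.imread("pics/trside.png");b=cv2.copyMakeBorder(b,0,a.shape[0]-b.shape[0],0,0,0)
cv2.imwrite("pics/tr.png",cv2.resize(np.hstack([a,b]),None,fx=.9,fy=.9))
```

```text
[0.5471 0.1259 0.1124] [-0.498 -0.492  0.509 -0.501] 0.04272884781937672 [-0.3  0.2  0.9]
zinc [[0.6198 0.1724 0.097 ]
 [0.6196 0.074  0.097 ]
 [0.6037 0.1228 0.097 ]]
top 2001 [array([482.1, 388.5]), array([209.1, 130.2]), np.float64(2.5)]
side 757 [array([490.3, 401.7]), array([225.9, 118. ]), np.float64(6.8)]
```

View pics/tr.png

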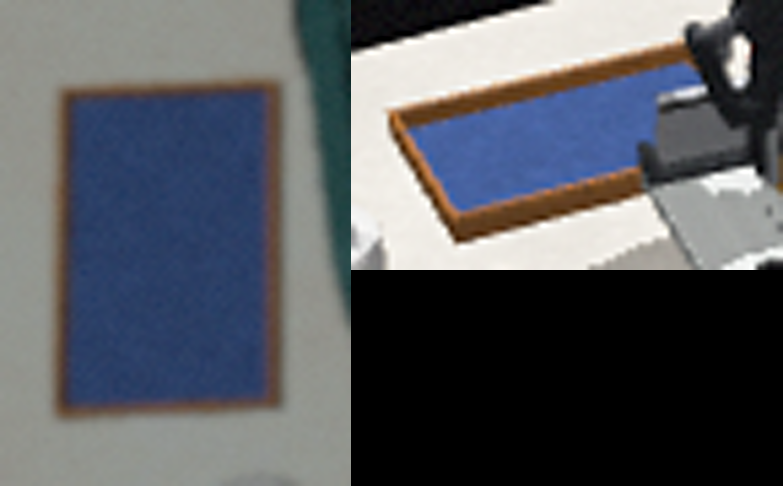

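apply_moves([
  [[0,0,0],[1,-1,-12],0],
  [[0,0,0],[0,0,-7],0],
  [[0,0,0],[0,0,-2.5],0],
  [[0,0,0],[0,0,0],0],
  [[0,0,0],[0,0,0],0],
])

```text
clock: 20.28
tcp_pos: [0.5483, 0.1241, 0.0912]
tcp_rot: [-0.499, -0.492, 0.508, -0.5]
contact_force: [-0.6, -0.1, 0.3]
finger_gap: 0.043
```

apply_moves([
  [[0,0,0],[0,0,0],0.6],
  [[0,0,0],[0,0,0],0.6],
  [[0,0,0],[0,0,0],0.6],
  [[0,0,0],[0,0,0],0.6],
  [[0,0,0],[0,0,0],0.6],
], force=70)

```text
clock: 20.7
tcp_pos: [0.5487, 0.1242, 0.0921]
tcp_rot: [-0.5, -0.491, 0.508, -0.501]
contact_force: [-1.5, -0.2, 6.0]
finger_gap: 0.025
```

apply_moves([
  [[0,0,0],[0,0,0],1],
  [[0,0,0],[0,0,0],1],
  [[0,0,0],[0,-2,5],1],
  [[0,0,0],[0,-3,15],1],
  [[0,0,0],[0,0,20],1],
])

```text
clock: 21.12
tcp_pos: [0.5475, 0.1186, 0.1305]
tcp_rot: [-0.499, -0.492, 0.509, -0.5]
contact_force: [-0.5, 0.3, -0.8]
finger_gap: 0.0249
```

Run:
```python
from h import *
o=ctrl.observe();print(o["tcp_pos"].round(4),o["tcp_rot"].round(3),o["finger_gap"],o["contact_force"].round(1))
c=cam("side"); save(c,f"pics/g1.png",(260,100,380,200),5)
```

```text
[0.5475 0.1186 0.1305] [-0.499 -0.492  0.509 -0.5  ] 0.02492834217952662 [-0.5  0.3 -0.8]
```

View pics/g1.png

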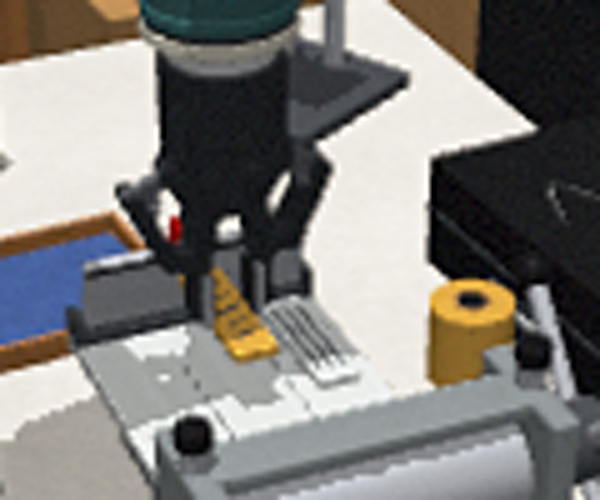

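apply_moves([
  [[0,0,0],[0,0,30],1],
  [[0,0,0],[0,0,35],1],
  [[0,0,0],[0,0,30],1],
  [[0,0,0],[-10,25,0],1],
  [[0,0,0],[-14,34,0],1],
])

```text
clock: 21.58
tcp_pos: [0.5253, 0.1773, 0.2287]
tcp_rot: [-0.501, -0.49, 0.508, -0.5]
contact_force: [-0.2, 0.7, -2.3]
finger_gap: 0.0247
```

apply_moves([
  [[0,0,0],[-14,34,0],1],
  [[0,0,0],[-14,34,0],1],
  [[0,0,0],[-14,34,0],1],
  [[0,0,0],[-14,34,0],1],
  [[0,0,0],[-14,34,0],1],
])

```text
clock: 22.0
tcp_pos: [0.4533, 0.3495, 0.2266]
tcp_rot: [-0.5, -0.492, 0.508, -0.501]
contact_force: [1.3, -0.3, -1.0]
finger_gap: 0.025
```

apply_moves([
  [[0,0,0],[-12,30,-20],1],
  [[0,0,0],[0,8,-35],1],
  [[0,0,0],[0,0,-35],1],
  [[0,0,0],[0,0,-35],1],
  [[0,0,0],[0,0,-15],1],
])

```text
clock: 22.42
tcp_pos: [0.4407, 0.3852, 0.0815]
tcp_rot: [-0.498, -0.492, 0.51, -0.5]
contact_force: [1.0, -0.2, -2.0]
finger_gap: 0.0248
```

```bash
cat >> h.py <<'E'
def tray():
    v,u=np.mgrid[0:400,0:640]
    for n,b in(("top",(150,150,235,270)),("side",(200,125,310,195))):
        c=cam(n);h=cv2.cvtColor(c["pixels"],cv2.COLOR_BGR2HSV)
        m=(u>b[0])&(v>b[1])&(u<b[2])&(v<b[3])&(h[...,0]>95)&(h[...,0]<135)&(h[...,1]>80)
        if m.sum():
            ys,xs=np.nonzero(m); print(n,m.sum(),rect(c,m,.005),xs.min(),xs.max(),ys.min(),ys.max())
E
python3 - <<'E'
from h import *
o=ctrl.observe();print(o["tcp_pos"].round(4),o["tcp_rot"].round(3),o["finger_gap"],o["contact_force"].round(1))
tray()
E
```

```text
[0.4407 0.3852 0.0815] [-0.498 -0.492  0.51  -0.5  ] 0.024761628203663295 [ 1.  -0.2 -2. ]
top 1151 [array([480.5, 388.5]), array([212.2, 130.7]), np.float64(2.6)] 151 223 182 268
side 829 [array([483.6, 398.9]), array([206.8, 113.4]), np.float64(2.5)] 201 299 126 189
```

apply_moves([
  [[0,0,0],[0,2,-30],1],
  [[0,0,0],[0,0,-22],1],
  [[0,0,0],[0,0,-12],1],
  [[0,0,0],[0,0,-4],1],
  [[0,0,0],[0,0,0],1],
])

```text
clock: 22.93
tcp_pos: [0.4426, 0.3882, 0.0189]
tcp_rot: [-0.5, -0.492, 0.508, -0.5]
contact_force: [0.3, 0.1, -0.9]
finger_gap: 0.0251
```

apply_moves([
  [[0,0,0],[0,0,-1.5],1],
  [[0,0,0],[0,0,-1.5],1],
  [[0,0,0],[0,0,0],1],
])

```text
clock: 23.18
tcp_pos: [0.4428, 0.3884, 0.0163]
tcp_rot: [-0.5, -0.492, 0.508, -0.501]
contact_force: [-0.1, -0.4, -1.2]
finger_gap: 0.0251
```

apply_moves([
  [[0,0,0],[0,0,-4],1],
  [[0,0,0],[0,0,-2],1],
  [[0,0,0],[0,0,0],1],
  [[0,0,0],[0,0,0],1],
])

```text
clock: 23.52
tcp_pos: [0.4423, 0.3881, 0.0092]
tcp_rot: [-0.499, -0.492, 0.508, -0.5]
contact_force: [0.2, -0.5, -2.1]
finger_gap: 0.0248
```

apply_moves([
  [[0,0,0],[0,0,-1],1],
  [[0,0,0],[0,0,0],1],
])

```text
clock: 23.68
tcp_pos: [0.4423, 0.3881, 0.0082]
tcp_rot: [-0.499, -0.492, 0.508, -0.5]
contact_force: [-0.3, -0.2, -1.0]
finger_gap: 0.0254
```

apply_moves([
  [[0,0,0],[0,0,-0.5],0],
  [[0,0,0],[0,0,0],0],
  [[0,0,0],[0,0,0],0],
  [[0,0,0],[0,0,25],0],
  [[0,0,0],[0,0,40],0],
])

```text
clock: 24.1
tcp_pos: [0.4407, 0.3868, 0.0697]
tcp_rot: [-0.497, -0.492, 0.511, -0.5]
contact_force: [1.7, 0.2, 0.0]
finger_gap: 0.0428
```

apply_moves([
  [[0,0,0],[0,0,40],0],
  [[0,0,0],[0,0,40],0],
  [[0,0,0],[0,0,40],0],
  [[0,0,0],[10,-16,30],0],
  [[0,0,0],[19,-32,0],0],
])

```text
clock: 24.52
tcp_pos: [0.4718, 0.3425, 0.2305]
tcp_rot: [-0.502, -0.492, 0.504, -0.502]
contact_force: [0.4, 0.6, 0.4]
finger_gap: 0.0428
```

apply_moves([
  [[0,0,0],[20,-32,0],0],
  [[0,0,0],[20,-32,0],0],
  [[0,0,0],[20,-32,0],0],
  [[0,0,0],[20,-32,0],0],
  [[0,0,0],[20,-33,0],0],
])

```text
clock: 24.93
tcp_pos: [0.572, 0.1775, 0.2231]
tcp_rot: [-0.5, -0.492, 0.508, -0.501]
contact_force: [-0.3, 1.0, 0.4]
finger_gap: 0.0427
```

apply_moves([
  [[0,0,0],[20,-33,0],0],
  [[0,0,0],[13,-24,-10],0],
  [[0,0,0],[0,0,-35],0],
  [[0,0,0],[0,0,-30],0],
  [[0,0,0],[0,0,0],0],
])

```text
clock: 25.35
tcp_pos: [0.6023, 0.1212, 0.1416]
tcp_rot: [-0.497, -0.493, 0.511, -0.499]
contact_force: [-0.3, -0.7, -1.8]
finger_gap: 0.0426
```

Run:
```python
from h import *
o=ctrl.observe();print(o["tcp_pos"].round(4),o["tcp_rot"].round(3),o["finger_gap"],o["contact_force"].round(1))
tray()
c=cam("side");save(c,f"pics/p1.png",(200,110,390,230),4.2)
c=cam("top");save(c,f"pics/p1t.png")
v,u=np.mgrid[0:400,0:640];h=cv2.cvtColor(c["pixels"],cv2.COLOR_BGR2HSV)
m=(u>170)&(v>170)&(u<225)&(v<250)&(h[...,0]>12)&(h[...,0]<35)&(h[...,1]>110)
print(m.sum(),rect(c,m,.012))
```

```text
[0.6023 0.1212 0.1416] [-0.497 -0.493  0.511 -0.499] 0.04262163711487728 [-0.3 -0.7 -1.8]
top 1723 [array([482.1, 388.4]), array([209.1, 130.1]), np.float64(2.5)] 178 234 161 239
side 694 [array([520.4, 400.6]), array([134., 112.]), np.float64(3.2)] 201 308 126 189
192 [array([441.2, 389.3]), array([96. , 22.1]), np.float64(90.0)]
```

View pics/p1.png

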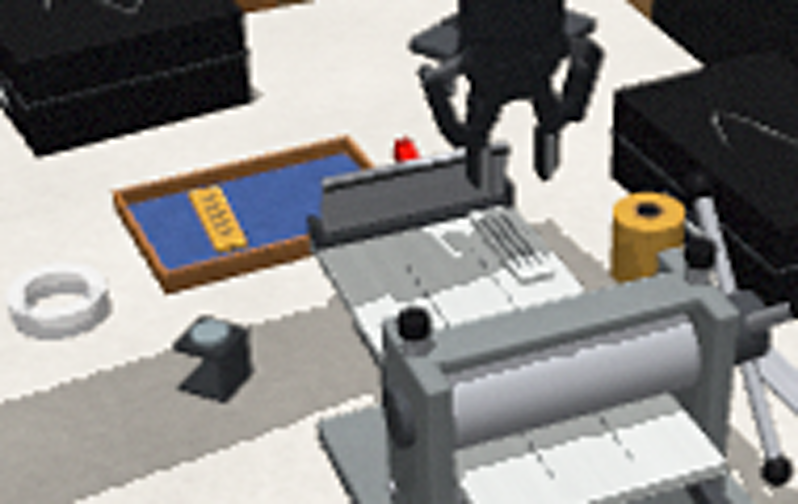

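The brass die lies flat in the tray and the tray hasn't moved. Zinc next.

apply_moves([
  [[0,0,0],[1,0,-25],0],
  [[0,0,0],[0,0,-14],0],
  [[0,0,0],[0,0,-7],0],
  [[0,0,0],[0,0,0],0],
  [[0,0,0],[0,0,0],0],
])

```text
clock: 25.97
tcp_pos: [0.6055, 0.1223, 0.1025]
tcp_rot: [-0.5, -0.492, 0.508, -0.501]
contact_force: [-0.1, -0.5, -0.3]
finger_gap: 0.0426
```

apply_moves([
  [[0,0,0],[0,0,-2],0],
  [[0,0,0],[0,0,-1],0],
  [[0,0,0],[0,0,0],0],
])

```text
clock: 26.22
tcp_pos: [0.6055, 0.1222, 0.0993]
tcp_rot: [-0.5, -0.492, 0.508, -0.501]
contact_force: [0.3, 0.5, 0.6]
finger_gap: 0.0427
```

apply_moves([
  [[0,0,0],[-1,0,-5],0],
  [[0,0,0],[0,0,-2.5],0],
  [[0,0,0],[0,0,0],0],
  [[0,0,0],[0,0,0],0],
])

```text
clock: 26.55
tcp_pos: [0.6042, 0.1221, 0.091]
tcp_rot: [-0.499, -0.492, 0.508, -0.5]
contact_force: [0.1, 0.2, -1.1]
finger_gap: 0.043
```

apply_moves([
  [[0,0,0],[0,0,0],1],
  [[0,0,0],[0,0,0],1],
  [[0,0,0],[0,0,0],1],
  [[0,0,0],[0,0,0],1],
  [[0,0,0],[0,0,0],1],
], force=70)

```text
clock: 26.97
tcp_pos: [0.6046, 0.1222, 0.0918]
tcp_rot: [-0.5, -0.492, 0.508, -0.501]
contact_force: [-0.1, -0.7, 5.2]
finger_gap: 0.0254
```

apply_moves([
  [[0,0,0],[0,0,0],1],
  [[0,0,0],[0,-2,5],1],
  [[0,0,0],[0,-3,15],1],
  [[0,0,0],[0,0,20],1],
  [[0,0,0],[0,0,30],1],
])

```text
clock: 27.38
tcp_pos: [0.6034, 0.1166, 0.1608]
tcp_rot: [-0.499, -0.492, 0.509, -0.5]
contact_force: [-0.1, 0.8, -1.5]
finger_gap: 0.0249
```

apply_moves([
  [[0,0,0],[0,0,35],1],
  [[0,0,0],[0,0,32],1],
  [[0,0,0],[-5,18,0],1],
  [[0,0,0],[-9,34,0],1],
  [[0,0,0],[-9,34,0],1],
])

```text
clock: 27.8
tcp_pos: [0.5812, 0.2032, 0.2302]
tcp_rot: [-0.501, -0.491, 0.508, -0.5]
contact_force: [0.1, -0.0, -1.9]
finger_gap: 0.0255
```

apply_moves([
  [[0,0,0],[-9,34,0],1],
  [[0,0,0],[-9,34,0],1],
  [[0,0,0],[-9,34,0],1],
  [[0,0,0],[-9,34,0],1],
  [[0,0,0],[-9,34,0],1],
])

```text
clock: 28.22
tcp_pos: [0.5356, 0.3744, 0.2296]
tcp_rot: [-0.5, -0.492, 0.508, -0.5]
contact_force: [0.8, -0.2, -0.5]
finger_gap: 0.0255
```

apply_moves([
  [[0,0,0],[-8,15,-15],1],
  [[0,0,0],[0,0,-35],1],
  [[0,0,0],[0,0,-35],1],
  [[0,0,0],[0,0,-35],1],
  [[0,0,0],[0,0,-20],1],
])

```text
clock: 28.63
tcp_pos: [0.5272, 0.3874, 0.0851]
tcp_rot: [-0.498, -0.492, 0.509, -0.5]
contact_force: [-0.2, -0.4, -1.9]
finger_gap: 0.0252
```

Run:
```python
from h import *
o=ctrl.observe();print(o["tcp_pos"].round(4),o["tcp_rot"].round(3),o["finger_gap"],o["contact_force"].round(1))
tray()
c=cam("side")
v,u=np.mgrid[0:400,0:640];h=cv2.cvtColor(c["pixels"],cv2.COLOR_BGR2HSV)
m=(u>200)&(v>110)&(u<270)&(v<195)&(h[...,0]>15)&(h[...,0]<35)&(h[...,1]>150)&(h[...,2]>140)
print(m.sum(),rect(c,m,.012))
```

```text
[0.5272 0.3874 0.0851] [-0.498 -0.492  0.509 -0.5  ] 0.02522365584408107 [-0.2 -0.4 -1.9]
top 488 [array([525.9, 340.7]), array([182.9,  77.7]), np.float64(27.8)] 151 232 166 267
side 701 [array([520.7, 399.6]), array([131.8, 113.1]), np.float64(1.7)] 202 295 126 189
72 [array([441.3, 390.4]), array([96.6, 24.3]), np.float64(88.1)]
```

apply_moves([
  [[0,0,0],[0,0,-32],1],
  [[0,0,0],[0,0,-24],1],
  [[0,0,0],[0,0,-12],1],
  [[0,0,0],[0,0,-4],1],
  [[0,0,0],[0,0,0],1],
])

```text
clock: 29.2
tcp_pos: [0.5288, 0.3883, 0.0174]
tcp_rot: [-0.5, -0.492, 0.508, -0.5]
contact_force: [-0.3, 0.6, -1.1]
finger_gap: 0.0249
```

apply_moves([
  [[0,0,0],[0,0,-3],1],
  [[0,0,0],[0,0,0],1],
  [[0,0,0],[0,0,0],1],
])

```text
clock: 29.45
tcp_pos: [0.5288, 0.3885, 0.0147]
tcp_rot: [-0.5, -0.492, 0.508, -0.501]
contact_force: [0.4, 0.2, -1.4]
finger_gap: 0.0254
```

apply_moves([
  [[0,0,0],[0,0,-5],1],
  [[0,0,0],[0,0,-2],1],
  [[0,0,0],[0,0,0],1],
  [[0,0,0],[0,0,0],0],
  [[0,0,0],[0,0,0],0],
])

```text
clock: 29.87
tcp_pos: [0.5284, 0.3882, 0.0063]
tcp_rot: [-0.5, -0.492, 0.508, -0.5]
contact_force: [-0.5, -0.6, -0.3]
finger_gap: 0.0423
```

apply_moves([
  [[0,0,0],[0,0,0],0],
  [[0,0,0],[0,0,20],0],
  [[0,0,0],[0,0,40],0],
  [[0,0,0],[0,0,40],0],
  [[0,0,0],[0,0,40],0],
])

```text
clock: 30.28
tcp_pos: [0.528, 0.3879, 0.1477]
tcp_rot: [-0.499, -0.492, 0.508, -0.5]
contact_force: [0.8, 0.2, -0.3]
finger_gap: 0.0426
```

apply_moves([
  [[0,0,0],[0,0,40],1],
  [[0,0,0],[10,-20,30],1],
  [[0,0,0],[15,-32,0],1],
  [[0,0,0],[15,-32,0],1],
  [[0,0,0],[15,-32,0],1],
])

```text
clock: 30.7
tcp_pos: [0.5837, 0.2711, 0.217]
tcp_rot: [-0.5, -0.492, 0.508, -0.501]
contact_force: [0.0, -0.6, -0.2]
finger_gap: -0.0001
```

apply_moves([
  [[0,0,0],[15,-22,0],1],
  [[0,0,0],[3,-10,-20],1],
  [[0,0,0],[0,0,-15],1],
  [[0,0,0],[0,0,0],1],
  [[0,0,0],[0,0,0],1],
])

```text
clock: 31.12
tcp_pos: [0.6007, 0.2406, 0.1804]
tcp_rot: [-0.499, -0.492, 0.509, -0.5]
contact_force: [-0.4, 0.4, -0.2]
finger_gap: -0.0004
```

Run:
```python
from h import *
o=ctrl.observe();print(o["tcp_pos"].round(4),o["tcp_rot"].round(3),o["finger_gap"],o["contact_force"].round(1))
tray()
c=cam("side");a=c["pixels"][110:230,200:390];c=cam("top");b=c["pixels"][150:270,150:330]
cv2.imwrite("pics/q.png",cv2.resize(np.vstack([a[:,:180],b]),None,fx=2.5,fy=2.5,interpolation=cv2.INTER_CUBIC))
```

```text
[0.6007 0.2406 0.1804] [-0.499 -0.492  0.509 -0.5  ] -0.0003730425157763103 [-0.4  0.4 -0.2]
top 782 [array([481.9, 405.1]), array([210.2,  95. ]), np.float64(3.3)] 178 233 153 239
side 611 [array([485.6, 398.4]), array([114.9,  57. ]), np.float64(89.2)] 201 299 126 190
```

View pics/q.png

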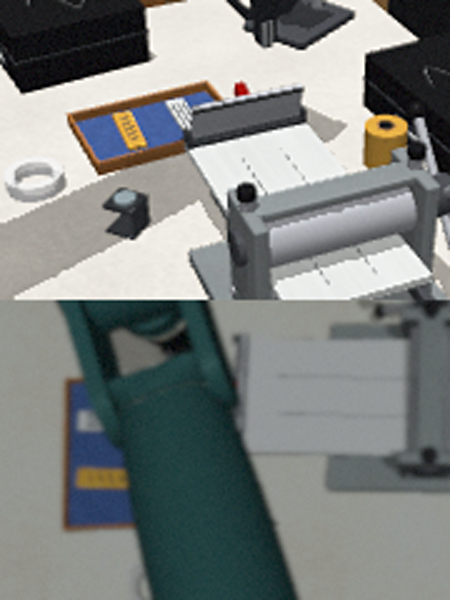

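Both dies lie in the tray and the bed is empty. Folding the bar down.

apply_moves([
  [[0,0,0],[0,0,-20],1],
  [[0,0,0],[0,0,-14],1],
  [[0,0,0],[0,-15,0],1],
  [[0,0,0],[0,-15,0],1],
  [[0,0,0],[0,-10,0],1],
])

```text
clock: 31.73
tcp_pos: [0.6014, 0.1985, 0.1478]
tcp_rot: [-0.5, -0.492, 0.508, -0.501]
contact_force: [-0.2, -0.4, 0.7]
finger_gap: 0.0002
```

apply_moves([
  [[0,0,0],[0,-6,0],1],
  [[0,0,0],[0,-5,-1],1],
  [[0,0,0],[0,-6,-2],1],
  [[0,0,0],[0,-5,-3],1],
  [[0,0,0],[0,-5,-3.5],1],
])

```text
clock: 32.15
tcp_pos: [0.6017, 0.1728, 0.1384]
tcp_rot: [-0.5, -0.491, 0.508, -0.501]
contact_force: [-0.7, 0.9, 5.9]
finger_gap: 0.0002
```

apply_moves([
  [[0,0,0],[0,-4,-4],1],
  [[0,0,0],[0,-3,-4.5],1],
  [[0,0,0],[0,-3,-5],1],
  [[0,0,0],[0,-3,-5],1],
  [[0,0,0],[0,0,0],1],
])

```text
clock: 32.57
tcp_pos: [0.6013, 0.1594, 0.1185]
tcp_rot: [-0.499, -0.492, 0.508, -0.5]
contact_force: [-1.0, -0.4, -0.1]
finger_gap: -0.0002
```

apply_moves([
  [[0,0,0],[0,-1,-4],1],
  [[0,0,0],[0,0,-4],1],
  [[0,0,0],[0,0,-2.5],1],
  [[0,0,0],[0,0,0],1],
])

```text
clock: 32.9
tcp_pos: [0.6013, 0.1591, 0.1082]
tcp_rot: [-0.499, -0.492, 0.508, -0.5]
contact_force: [-0.2, -0.1, 0.2]
finger_gap: -0.0001
```

apply_moves([
  [[0,0,0],[0,0,-1.5],1],
  [[0,0,0],[0,0,-1.5],1],
  [[0,0,0],[0,0,-1],1],
  [[0,0,0],[0,0,0],1],
])

```text
clock: 33.23
tcp_pos: [0.6014, 0.1591, 0.1055]
tcp_rot: [-0.5, -0.492, 0.508, -0.501]
contact_force: [-3.2, -4.0, 9.1]
finger_gap: -0.0003
```

Run:
```python
from h import *
balls()
```

```text
top [ 0.678 -0.016  0.205] phi 40.2
top [ 0.676 -0.154  0.195] phi -47.9
top [ 0.678 -0.003  0.063] phi 130.5
top [ 0.674 -0.144  0.054] phi -139.4
top [ 0.664 -0.034  0.012] phi 158.4
side [ 0.679 -0.015  0.205] phi 40.6
side [ 0.676 -0.154  0.195] phi -48.3
side [ 0.676 -0.147  0.056] phi -137.2
side tab 49 [0.547 0.147 0.127] [0.542 0.14  0.11 ] [0.555 0.165 0.14 ]
```

apply_moves([
  [[0,0,0],[0,0,-1],1],
  [[0,0,0],[0,0,-1],1],
  [[0,0,0],[0,0,0],1],
  [[0,0,0],[0,0,25],1],
  [[0,0,0],[0,0,40],1],
])

```text
clock: 33.75
tcp_pos: [0.5996, 0.159, 0.1643]
tcp_rot: [-0.498, -0.493, 0.51, -0.499]
contact_force: [-0.3, 0.1, 0.3]
finger_gap: 0.0002
```

apply_moves([
  [[0,0,0],[0,0,40],1],
  [[0,0,0],[0,0,40],1],
  [[0,0,6.9],[6,-20,37],1],
  [[0,0,6.9],[6,-30,0],1],
  [[0,0,6.9],[6,-30,0],1],
])

```text
clock: 34.17
tcp_pos: [0.6198, 0.0795, 0.2867]
tcp_rot: [0.402, 0.574, -0.407, 0.586]
contact_force: [0.8, -1.5, -2.1]
finger_gap: -0.0
```

apply_moves([
  [[0,0,6.9],[6,-30,0],1],
  [[0,0,6.9],[6,-30,0],1],
  [[0,0,6.9],[6,-30,0],1],
  [[0,0,6.9],[6,-30,0],1],
  [[0,0,6.9],[6,-30,0],1],
])

```text
clock: 34.58
tcp_pos: [0.6493, -0.0717, 0.2837]
tcp_rot: [0.213, 0.668, -0.216, 0.679]
contact_force: [0.5, -0.3, -0.2]
finger_gap: -0.0001
```

apply_moves([
  [[0,0,6.9],[6,-30,0],1],
  [[0,0,6.9],[6,-30,0],1],
  [[0,0,6.9],[6,-30,0],1],
  [[0,0,6.9],[6,-30,0],1],
  [[0,0,6.9],[3,-25,0],1],
])

```text
clock: 35.0
tcp_pos: [0.6765, -0.2172, 0.2833]
tcp_rot: [0.006, 0.701, -0.005, 0.713]
contact_force: [0.2, 1.2, -0.7]
finger_gap: 0.0001
```

Run:
```python
from h import *
o=ctrl.observe();print(o["tcp_pos"].round(4),o["tcp_rot"].round(3),o["joint_pos"].round(2),o["contact_force"].round(1))
balls();tray()
```

```text
[ 0.6765 -0.2172  0.2833] [ 0.006  0.701 -0.005  0.713] [-0.35  0.18  1.29  0.01  1.66 -1.9 ] [ 0.2  1.2 -0.7]
top [ 0.678 -0.016  0.203] phi 41.2
top [ 0.677 -0.003  0.062] phi 130.7
top tab 18 [0.547 0.155 0.135] [0.542 0.147 0.129] [0.553 0.162 0.141]
side [ 0.679 -0.015  0.205] phi 40.4
side [ 0.676 -0.154  0.195] phi -48.2
side [ 0.677 -0.146  0.056] phi -138.0
side tab 49 [0.547 0.147 0.127] [0.542 0.14  0.107] [0.555 0.165 0.139]
top 1417 [array([487. , 396.3]), array([209. , 130.7]), np.float64(2.6)] 176 211 181 237
side 739 [array([491.8, 408.5]), array([115.4,  53.4]), np.float64(88.6)] 203 301 126 190
```

apply_moves([
  [[0,0,0],[0,-5,-25],1],
  [[0,0,0],[0,0,-35],1],
  [[0,0,0],[0,0,-33],1],
  [[0,0,0],[0,0,-20],1],
  [[0,0,0],[0,0,-5],1],
])

```text
clock: 35.62
tcp_pos: [0.675, -0.2186, 0.1615]
tcp_rot: [0.008, 0.703, -0.007, 0.711]
contact_force: [-0.4, 0.1, -0.2]
finger_gap: 0.0
```

apply_moves([
  [[0,0,0],[0,8,0],1],
  [[0,0,0],[0,8,0],1],
  [[0,0,0],[0,8,0],1],
  [[0,0,0],[0,8,0],1],
  [[0,0,0],[0,8,0],1],
])

```text
clock: 36.03
tcp_pos: [0.6766, -0.1794, 0.1676]
tcp_rot: [0.007, 0.7, -0.007, 0.714]
contact_force: [-0.9, -6.4, 2.0]
finger_gap: -0.0002
```

apply_moves([
  [[0,0,0],[0,8,2],1],
  [[0,0,0],[0,8,3],1],
  [[0,0,0],[0,8,3],1],
  [[0,0,0],[0,8,3],1],
  [[0,0,0],[0,8,3],1],
])

```text
clock: 36.45
tcp_pos: [0.6782, -0.1444, 0.1886]
tcp_rot: [0.005, 0.697, -0.012, 0.717]
contact_force: [-3.6, -30.5, 47.8]
finger_gap: 0.0
```

apply_moves([
  [[0,0,0],[0,8,3],1],
  [[0,0,0],[0,8,3],1],
  [[0,0,0],[0,8,3],1],
  [[0,0,0],[0,8,1],1],
  [[0,0,0],[0,8,3],1],
])

```text
clock: 36.87
tcp_pos: [0.6775, -0.1005, 0.1971]
tcp_rot: [0.007, 0.698, -0.008, 0.716]
contact_force: [2.6, -4.1, 0.4]
finger_gap: 0.0001
```

Run:
```python
from h import *
o=ctrl.observe();print(o["tcp_pos"].round(4))
balls()
```

```text
[ 0.6775 -0.1005  0.1971]
top [ 0.668 -0.075  0.242] phi 2.4
top [ 0.668 -0.098  0.208] phi -12.9
top [0.68  0.022 0.127] phi 91.3
top [ 0.676 -0.179  0.134] phi -87.3
top tab 19 [0.546 0.127 0.138] [0.515 0.12  0.101] [0.553 0.792 0.142]
side [ 0.672 -0.101  0.235] phi -11.1
side [ 0.675 -0.179  0.136] phi -85.8
side [ 0.678 -0.089  0.03 ] phi -175.0
side tab 48 [0.547 0.12  0.127] [0.541 0.114 0.11 ] [0.553 0.138 0.139]
```

apply_moves([
  [[0,0,0],[0,7,2],1],
  [[0,0,0],[0,7,0],1],
  [[0,0,0],[0,7,-2],1],
  [[0,0,0],[0,7,-2],1],
  [[0,0,0],[0,6,-2],1],
])

```text
clock: 37.38
tcp_pos: [0.6763, -0.0657, 0.1892]
tcp_rot: [0.007, 0.701, -0.007, 0.713]
contact_force: [1.9, -3.5, 4.5]
finger_gap: 0.0002
```

apply_moves([
  [[0,0,0],[0,6,-4],1],
  [[0,0,0],[0,6,-4],1],
  [[0,0,0],[0,6,-5],1],
  [[0,0,0],[0,4,-6],1],
  [[0,0,0],[0,4,-6],1],
])

```text
clock: 37.8
tcp_pos: [0.6764, -0.0394, 0.1646]
tcp_rot: [0.007, 0.7, -0.007, 0.714]
contact_force: [0.5, -0.1, 9.6]
finger_gap: -0.0
```

apply_moves([
  [[0,0,0],[0,4,-6],1],
  [[0,0,0],[0,0,0],1],
])

```text
clock: 37.97
tcp_pos: [0.6759, -0.0349, 0.157]
tcp_rot: [0.007, 0.701, -0.007, 0.713]
contact_force: [0.4, 0.9, 2.4]
finger_gap: 0.0001
```

Run:
```python
from h import *
o=ctrl.observe();print(o["tcp_pos"].round(4))
balls()
```

```text
[ 0.6759 -0.0349  0.157 ]
top [ 0.677 -0.118  0.221] phi -22.4
top [0.671 0.003 0.175] phi 60.9
top [ 0.667 -0.067  0.211] phi 9.0
top [ 0.675 -0.171  0.091] phi -112.6
top tab 23 [0.547 0.093 0.133] [0.541 0.085 0.111] [0.553 0.103 0.141]
side [ 0.667 -0.045  0.225] phi 19.8
side [ 0.678 -0.118  0.221] phi -22.5
side [ 0.676 -0.172  0.092] phi -112.0
side tab 50 [0.545 0.087 0.128] [0.541 0.082 0.109] [0.553 0.102 0.14 ]
```

apply_moves([
  [[0,0,0],[0,0,20],1],
  [[0,0,0],[0,0,38],1],
  [[0,0,0],[0,-5,36],1],
  [[0,0,0],[0,-30,13],1],
  [[0,0,0],[0,-36,0],1],
])

```text
clock: 38.48
tcp_pos: [0.677, -0.1067, 0.2701]
tcp_rot: [0.006, 0.699, -0.007, 0.715]
contact_force: [1.3, -0.2, 0.1]
finger_gap: 0.0004
```

apply_moves([
  [[0,0,0],[0,-36,0],1],
  [[0,0,0],[0,-37,0],1],
  [[0,0,0],[0,0,-25],1],
  [[0,0,0],[0,0,-30],1],
  [[0,0,0],[0,0,-20],1],
])

```text
clock: 38.9
tcp_pos: [0.6754, -0.1811, 0.1872]
tcp_rot: [0.008, 0.702, -0.007, 0.712]
contact_force: [0.8, 0.4, -0.6]
finger_gap: -0.0
```

apply_moves([
  [[0,0,0],[0,8,0],1],
  [[0,0,0],[0,8,0],1],
  [[0,0,0],[0,8,0],1],
  [[0,0,0],[0,8,0],1],
  [[0,0,0],[0,8,0],1],
])

```text
clock: 39.32
tcp_pos: [0.6768, -0.1397, 0.1923]
tcp_rot: [0.007, 0.7, -0.008, 0.714]
contact_force: [-0.6, -7.9, 6.4]
finger_gap: 0.0002
```

apply_moves([
  [[0,0,0],[0,8,0],1],
  [[0,0,0],[0,8,0],1],
  [[0,0,0],[0,8,0],1],
  [[0,0,0],[0,8,0],1],
  [[0,0,0],[0,8,3],1],
])

```text
clock: 39.73
tcp_pos: [0.6775, -0.1003, 0.1973]
tcp_rot: [0.007, 0.699, -0.008, 0.715]
contact_force: [3.2, -4.0, -0.9]
finger_gap: 0.0
```

apply_moves([
  [[0,0,0],[0,7,2],1],
  [[0,0,0],[0,7,-2],1],
  [[0,0,0],[0,7,-2],1],
  [[0,0,0],[0,8,-2],1],
  [[0,0,0],[0,6,-4],1],
])

```text
clock: 40.15
tcp_pos: [0.6765, -0.0646, 0.1862]
tcp_rot: [0.007, 0.7, -0.007, 0.714]
contact_force: [-0.4, -3.5, 7.6]
finger_gap: -0.0002
```

apply_moves([
  [[0,0,0],[0,7,-4],1],
  [[0,0,0],[0,6,-5],1],
  [[0,0,0],[0,4,-6],1],
  [[0,0,0],[0,4,-6],1],
  [[0,0,0],[0,5,-6],1],
])

```text
clock: 40.57
tcp_pos: [0.6765, -0.0388, 0.1588]
tcp_rot: [0.007, 0.7, -0.007, 0.714]
contact_force: [0.5, -4.2, 7.3]
finger_gap: 0.0001
```

Run:
```python
from h import *
o=ctrl.observe();print(o["tcp_pos"].round(4))
balls()
```

```text
[ 0.6765 -0.0388  0.1588]
top [ 0.677 -0.124  0.217] phi -26.7
top [ 0.673 -0.001  0.178] phi 58.3
top [ 0.667 -0.072  0.215] phi 5.3
top [ 0.675 -0.168  0.084] phi -116.9
side [ 0.668 -0.047  0.225] phi 18.8
side [ 0.678 -0.121  0.22 ] phi -24.4
side [ 0.676 -0.171  0.089] phi -114.0
side tab 56 [0.544 0.041 0.126] [0.54  0.036 0.11 ] [0.552 0.055 0.139]
```

apply_moves([
  [[0,0,0],[0,0,20],1],
  [[0,0,0],[0,0,38],1],
  [[0,0,0],[0,-5,36],1],
  [[0,0,0],[0,-30,13],1],
  [[0,0,0],[0,-36,0],1],
])

```text
clock: 41.08
tcp_pos: [0.677, -0.1093, 0.2701]
tcp_rot: [0.006, 0.699, -0.006, 0.715]
contact_force: [0.2, -0.2, -0.4]
finger_gap: -0.0002
```

apply_moves([
  [[0,0,0],[0,-36,0],1],
  [[0,0,0],[0,-35,0],1],
  [[0,0,0],[0,0,-25],1],
  [[0,0,0],[0,0,-30],1],
  [[0,0,0],[0,0,-20],1],
])

```text
clock: 41.5
tcp_pos: [0.6755, -0.1817, 0.1872]
tcp_rot: [0.008, 0.702, -0.007, 0.712]
contact_force: [0.0, 0.3, 0.2]
finger_gap: -0.0001
```

apply_moves([
  [[0,0,0],[0,8,0],1],
  [[0,0,0],[0,8,0],1],
  [[0,0,0],[0,8,0],1],
  [[0,0,0],[0,8,0],1],
  [[0,0,0],[0,8,0],1],
])

```text
clock: 41.92
tcp_pos: [0.6769, -0.1408, 0.1925]
tcp_rot: [0.007, 0.7, -0.008, 0.714]
contact_force: [-0.3, -7.3, 6.2]
finger_gap: -0.0001
```

apply_moves([
  [[0,0,0],[0,8,0],1],
  [[0,0,0],[0,8,0],1],
  [[0,0,0],[0,8,0],1],
  [[0,0,0],[0,8,0],1],
  [[0,0,0],[0,8,3],1],
])

```text
clock: 42.33
tcp_pos: [0.6775, -0.1012, 0.1974]
tcp_rot: [0.007, 0.699, -0.008, 0.716]
contact_force: [2.9, -4.1, 0.1]
finger_gap: -0.0001
```

apply_moves([
  [[0,0,0],[0,7,2],1],
  [[0,0,0],[0,7,-2],1],
  [[0,0,0],[0,7,-2],1],
  [[0,0,0],[0,8,-2],1],
  [[0,0,0],[0,6,-4],1],
])

```text
clock: 42.75
tcp_pos: [0.6766, -0.0656, 0.1863]
tcp_rot: [0.007, 0.7, -0.007, 0.714]
contact_force: [-0.1, -3.7, 6.9]
finger_gap: -0.0
```

apply_moves([
  [[0,0,0],[0,7,-4],1],
  [[0,0,0],[0,6,-5],1],
  [[0,0,0],[0,4,-6],1],
  [[0,0,0],[0,4,-6],1],
  [[0,0,0],[0,5,-6],1],
])

```text
clock: 43.17
tcp_pos: [0.6766, -0.0397, 0.159]
tcp_rot: [0.007, 0.7, -0.007, 0.714]
contact_force: [0.9, -3.8, 8.4]
finger_gap: -0.0001
```

Run:
```python
from h import *
o=ctrl.observe();print(o["tcp_pos"].round(4))
balls()
```

```text
[ 0.6766 -0.0397  0.159 ]
top [ 0.676 -0.125  0.216] phi -27.0
top [ 0.672 -0.001  0.197] phi 49.4
top [ 0.667 -0.072  0.212] phi 5.5
top [ 0.675 -0.168  0.085] phi -116.5
side [ 0.668 -0.048  0.225] phi 18.4
side [ 0.678 -0.122  0.22 ] phi -24.8
side [ 0.675 -0.17   0.087] phi -114.9
side tab 17 [0.543 0.002 0.135] [ 0.541 -0.008  0.124] [0.552 0.011 0.14 ]
```

apply_moves([
  [[0,0,0],[0,0,20],1],
  [[0,0,0],[0,0,38],1],
  [[0,0,0],[0,-5,36],1],
  [[0,0,0],[0,-30,13],1],
  [[0,0,0],[0,-36,0],1],
])

```text
clock: 43.68
tcp_pos: [0.677, -0.1103, 0.2701]
tcp_rot: [0.006, 0.699, -0.006, 0.715]
contact_force: [1.6, -1.1, 0.1]
finger_gap: 0.0
```

apply_moves([
  [[0,0,0],[0,-36,0],1],
  [[0,0,0],[0,-34,0],1],
  [[0,0,0],[0,0,-25],1],
  [[0,0,0],[0,0,-30],1],
  [[0,0,0],[0,0,-20],1],
])

```text
clock: 44.1
tcp_pos: [0.6755, -0.1817, 0.1872]
tcp_rot: [0.008, 0.702, -0.007, 0.712]
contact_force: [0.3, 0.3, -0.6]
finger_gap: -0.0006
```

apply_moves([
  [[0,0,0],[0,8,0],1],
  [[0,0,0],[0,8,0],1],
  [[0,0,0],[0,8,0],1],
  [[0,0,0],[0,8,0],1],
  [[0,0,0],[0,8,0],1],
])

```text
clock: 44.52
tcp_pos: [0.6769, -0.1408, 0.1926]
tcp_rot: [0.007, 0.7, -0.008, 0.714]
contact_force: [0.0, -7.6, 6.2]
finger_gap: 0.0002
```

apply_moves([
  [[0,0,0],[0,8,0],1],
  [[0,0,0],[0,8,0],1],
  [[0,0,0],[0,8,0],1],
  [[0,0,0],[0,8,0],1],
  [[0,0,0],[0,8,3],1],
])

```text
clock: 44.93
tcp_pos: [0.6775, -0.1012, 0.1974]
tcp_rot: [0.007, 0.699, -0.008, 0.715]
contact_force: [2.9, -4.4, -0.1]
finger_gap: 0.0
```

apply_moves([
  [[0,0,0],[0,6,1],1],
  [[0,0,0],[0,5,0],1],
  [[0,0,0],[0,4,-1],1],
  [[0,0,0],[0,3,-1],1],
])

```text
clock: 45.27
tcp_pos: [0.6768, -0.0827, 0.1939]
tcp_rot: [0.007, 0.7, -0.007, 0.714]
contact_force: [0.4, -0.6, 15.5]
finger_gap: 0.0001
```

Run:
```python
from h import *
o=ctrl.observe();print(o["tcp_pos"].round(4))
balls()
```

```text
[ 0.6768 -0.0827  0.1939]
top [ 0.667 -0.067  0.232] phi 7.1
top [ 0.676 -0.176  0.151] phi -77.0
side [ 0.67  -0.085  0.239] phi -2.6
side [ 0.675 -0.177  0.153] phi -76.2
side [ 0.676 -0.104  0.032] phi -166.1
```

apply_moves([
  [[0,0,0],[0,4,-1],1],
  [[0,0,0],[0,4,-1],1],
  [[0,0,0],[0,3,-1],1],
  [[0,0,0],[0,2,-1],1],
])

```text
clock: 45.7
tcp_pos: [0.6763, -0.07, 0.1886]
tcp_rot: [0.007, 0.701, -0.007, 0.713]
contact_force: [0.4, -3.3, 5.9]
finger_gap: 0.0001
```

apply_moves([
  [[0,0,0],[0,2,-1],1],
  [[0,0,0],[0,1,-0.5],1],
  [[0,0,0],[0,0,0],1],
])

```text
clock: 45.95
tcp_pos: [0.6764, -0.0677, 0.1874]
tcp_rot: [0.007, 0.701, -0.008, 0.713]
contact_force: [-1.0, -7.1, 7.3]
finger_gap: 0.0002
```

Run:
```python
from h import *
balls()
```

```text
top [ 0.667 -0.04   0.234] phi 21.1
top [ 0.666 -0.098  0.241] phi -9.0
top [ 0.666 -0.069  0.211] phi 7.9
top [ 0.676 -0.17   0.171] phi -64.8
top tab 1 [0.507 0.609 0.1  ] [0.507 0.609 0.1  ] [0.507 0.609 0.1  ]
side [ 0.669 -0.073  0.237] phi 3.7
side [ 0.676 -0.171  0.172] phi -64.6
side [ 0.676 -0.123  0.039] phi -154.7
```

At -64.6 against the expected -64.3, so it is nearly on the stop. I'll push gently until it resists.

apply_moves([
  [[0,0,0],[0,1,-0.5],1],
  [[0,0,0],[0,1,-0.5],1],
  [[0,0,0],[0,1,-0.5],1],
  [[0,0,0],[0,0,0],1],
])

```text
clock: 46.38
tcp_pos: [0.6764, -0.067, 0.1872]
tcp_rot: [0.006, 0.7, -0.01, 0.714]
contact_force: [-4.9, -22.9, 14.8]
finger_gap: -0.0005
```

apply_moves([
  [[0,0,0],[0,1,-0.5],1],
  [[0,0,0],[0,1,-0.5],1],
  [[0,0,0],[0,0,0],1],
])

```text
clock: 46.63
tcp_pos: [0.6765, -0.0666, 0.1871]
tcp_rot: [0.006, 0.7, -0.011, 0.714]
contact_force: [-5.8, -34.4, 21.2]
finger_gap: 0.0001
```

apply_moves([
  [[0,0,0],[0,-6,0],1],
  [[0,0,0],[0,-3,5],1],
  [[0,0,0],[0,0,35],1],
  [[0,0,0],[0,0,38],1],
  [[0,0,0],[0,0,38],1],
])

```text
clock: 47.05
tcp_pos: [0.6757, -0.0708, 0.3007]
tcp_rot: [0.008, 0.702, -0.007, 0.712]
contact_force: [0.9, 0.2, -0.1]
finger_gap: 0.0001
```

apply_moves([
  [[0,0,0],[0,0,35],1],
  [[0,0,0],[-20,-30,0],1],
  [[0,0,0],[-20,-30,0],1],
  [[0,0,0],[-20,-35,0],1],
  [[0,0,0],[-20,-35,0],1],
])

```text
clock: 47.47
tcp_pos: [0.5953, -0.2016, 0.3349]
tcp_rot: [0.007, 0.701, -0.006, 0.713]
contact_force: [-0.1, -0.3, -0.2]
finger_gap: -0.0001
```

apply_moves([
  [[0,0,0],[-20,-35,0],1],
  [[0,0,0],[-20,-35,0],1],
  [[0,0,0],[-20,-35,0],1],
  [[0,0,0],[0,-20,0],1],
  [[0,0,0],[0,0,0],1],
])

```text
clock: 47.88
tcp_pos: [0.5351, -0.3293, 0.3345]
tcp_rot: [0.009, 0.701, -0.008, 0.713]
contact_force: [0.4, -0.0, 0.2]
finger_gap: -0.0004
```

Run:
```python
from h import *
balls();tray()
a=cam("side")["pixels"][100:300,190:440];b=cam("top")["pixels"][110:270,160:410]
cv2.imwrite("pics/fin.png",cv2.resize(np.vstack([a,b]),None,fx=1.65,fy=1.65,interpolation=cv2.INTER_CUBIC))
```

```text
top [ 0.678 -0.039  0.218] phi 24.6
top [ 0.676 -0.168  0.171] phi -64.8
top [0.677 0.011 0.088] phi 114.1
top [ 0.665 -0.034  0.011] phi 158.6
top tab 19 [ 0.544 -0.024  0.135] [ 0.496 -0.031  0.103] [0.55  0.754 0.142]
side [ 0.677 -0.038  0.22 ] phi 25.0
side [ 0.676 -0.17   0.172] phi -64.5
side [ 0.676 -0.123  0.039] phi -154.3
top 1410 [array([487. , 396.2]), array([209. , 130.5]), np.float64(2.6)] 176 211 181 237
side 712 [array([491.6, 408.4]), array([115. ,  54.1]), np.float64(89.1)] 201 301 126 190
```

View pics/fin.png

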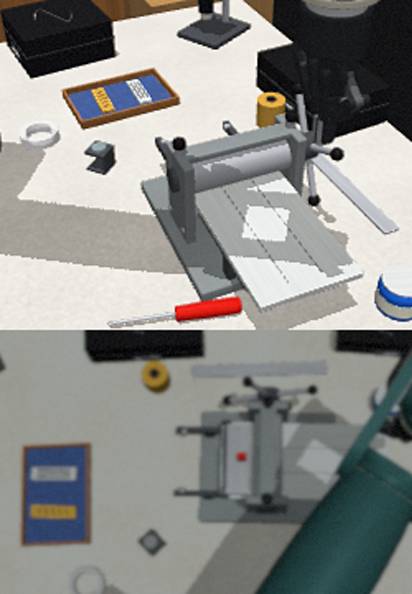

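Run:
```python
from bench import ctrl
print(ctrl.sign_off())
```

```text
the job is handed in; nothing more can be done
None
```

The job is done and handed in at about 48 s on the robot's clock. I wound the bed out by the wheel until it resisted at the stop, then lifted the clamp bar to its stop. Only the brass and zinc dies were there. I laid both flat, side by side, in the tray, folded the bar down on the empty bed, and wound the bed back in by the wheel alone until it resisted.

**Last checks:**
- **Bed:** the tab sits at y = -24 mm against about -25.5 mm expected. The spoke is at -64.6° against -64.3° expected, with firm resistance at the stop.
- **Clamp bar:** it is down, with the top of its tab at 135 mm above the table, as at the start.
- **Dies and tray:** both dies lie flat and apart in the tray. The tray shifted about 8 mm by itself while the robot was away from it.
- **Other things:** they look unmoved in the last picture, though I did not measure each one.

**What went less well:**
- **Forces:** while winding out, the wrist force briefly reached about 108 N and 117 N, close to the 120 N limit. In both cases the gripper probably caught a spoke ball. That contact may have pressed the gripper's body harder than 40 N, and I could not measure that separately.
- **Bed movement:** the second knock turned the wheel back a few degrees. I widened the approach and slowed the pushes after that. The bed itself was never touched to move it.

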